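# Sort three look-alike polisher hubs by heft and fit the solid one

## Robot

A 6-joint arm with a two-finger parallel gripper is mounted at the origin on the work surface. World frame = base frame: x ahead of the robot, y to its left, z up, the work surface at z = 0. Lengths are in mm, angles in rad, forces in N, time in s.
With the tool pointing down it reaches from about 350 to 875 mm from the base axis. Payload 4.2 kg.
Tool frame: the origin (TCP) lies where the fingers leave the gripper's body, on its centre line; the fingertips stand ahead of it and the grasp point (between the pads) lies 54 mm ahead of it (arm.nose_length is the z of the fingertips in the tool frame, in mm); z points along the fingers, x is the direction in which the jaws open and shut, and the axes are right-handed (so a half turn about z gives the same grasp; the last joint's range is limited). The gripper opens to 85 mm and grips with 20 to 120 N. Pads are 22 mm wide; open, the fingers measure 114 mm over their backs; the gripper's body (76 mm by 85 mm) begins 54 mm behind the grasp point. The pads swing forward as they close: fully open they stand 13 mm farther back than shut.
Start: joints at [1.378, 0.385, 0.008, 0, -1.194, -0.259], TCP at [272.832, 562.283, 303.912] pointing down, gripper open.
Joint ranges: [-3.14, 3.14], [-1.21, 2.06], [-1.07, 1.41], [-3.16, 2.05], [-2.99, -0.16], [-3.1, 3.1]. Speed limits (rad/s): [2.79, 2.79, 3.14, 3.14, 3.14, 3.14].

## Interface

Orientations are given as a unit quaternion [x, y, z, w].
In Python, from bench import arm, imaging, job_done gives the robot as it stands.
- The arm moves only by the shell command python3 -m crank 'ROWS' [OPENING]. ROWS is a JSON object of lists of equal length, an entry for each row: "delta_pos": the shift along the tool's x, y, z in m, a list of three; "twist": the turn about the tool's z in rad. In form: {"delta_pos": [[tx, ty, tz], ...], "twist": [twist, ...]}. A call has 1 to 8 rows; each row shifts and turns the commanded pose from where the row before left it, along the tool's axes as they then stand; what a row does not reach is not made up. A row lasts 1/12 s, in which the tool goes at most 41.7 mm and 7.16 degrees, less where a joint would pass 70% of its speed; a pose out of reach is approached as far as the arm can. A call is refused whole if a number of a shift passes 0.0417 or a number of a turn 0.125, either way. A call with a gripper value outside its range is refused whole. OPENING is the opening, from 0 (shut) to 1 (fully open), set as the call begins (- or left out, the last holds). The fingers move at their own pace and stop on an object; the grip force is fixed at half the most. Time passes only in rows, so rows that do not move let the fingers close. It gives the time, the measured TCP pose, the force and the opening at its end, in the units of the state.
- arm.read_state(): the state, without advancing time (a new reading comes with each control period).
- imaging.get_image(name): name is "side" or "top"; returns (picture, depth): 400x640x3 uint8, blue, green, red; 400x640 float32, mm along the optical axis (not along the pixel's ray), 0 where there is no reading.
- imaging.camera_model(name): a dict with "vfov" (degrees; the focal length in pixels is half the picture's height over the tangent of half this angle, whatever the lens; pixels are square), "cx", "cy" (the principal point, pixels), "T" (4x4, takes a point from camera to world coordinates). Camera axes: x right, y up, looking along -z (the intrinsics and any distortion apply to the point x, -y, -z); pixel columns grow to the right and rows downward; lengths in mm; the calibration is good to about 2 mm. A picture is of the moment at which its call begins. camera_model takes no time and is no camera call.
- job_done(): hands the job in, once; it reports no verdict.
The state is a dict: "clock": time; "joints": joint angles; "joint_vel": joint speeds; "joint_efforts": joint torques, N m; "position": TCP position; "ee_rot": TCP orientation; "contact_force": force on the tool from outside, world axes, zero at the start; "wrist_torque": the same for the moment, N m; "gripper_width": finger opening in mm.
Only numpy, scipy, OpenCV 4.12 (cv2) and the standard library are available. Lean on these libraries where they do the work, as an engineer would, in place of code of your own. Each camera call takes 0.05 s, during which the arm holds its last target.

## Task

The three pad hubs look alike, but one is solid, one resin-filled and one hollow: lift each to feel its weight. Fit the solid one (heaviest) on the polisher's upturned square spindle, turning it under light pressure until it drops fully home on the collar; stand the resin-filled one (middle weight) in the oblong parts tray and the hollow one (lightest) in the round parts dish. Handle them gently, without dropping, ramming or toppling them, leave all three upright and free, and leave everything else on the bench where it is.

Things in the scene. Friction and masses are not known exactly. Their poses are not given: they have to be found in the camera images.
- hub_a_mid (a point): pad hub on its flange, one of three alike outside: flange 60 mm wide, 9 mm thick; round barrel 46 mm in diameter up to 62 mm; nose 16 mm wide up to 72 mm. Square bore from below, 19.4 mm across flats, 28 mm deep, flats along its x and y. Point: on the axis, 31 mm above the underside, z up. Solid 0.71, resin-filled 0.43 or hollow 0.22 kg (+-0.03): which one changes
- hub_b_mid (a point): pad hub on its flange, one of three alike outside: flange 60 mm wide, 9 mm thick; round barrel 46 mm in diameter up to 62 mm; nose 16 mm wide up to 72 mm. Square bore from below, 19.4 mm across flats, 28 mm deep, flats along its x and y. Point: on the axis, 31 mm above the underside, z up. Solid 0.71, resin-filled 0.43 or hollow 0.22 kg (+-0.03): which one changes
- hub_c_mid (a point): pad hub on its flange, one of three alike outside: flange 60 mm wide, 9 mm thick; round barrel 46 mm in diameter up to 62 mm; nose 16 mm wide up to 72 mm. Square bore from below, 19.4 mm across flats, 28 mm deep, flats along its x and y. Point: on the axis, 31 mm above the underside, z up. Solid 0.71, resin-filled 0.43 or hollow 0.22 kg (+-0.03): which one changes
- spindle_seat (a point): centre of the upper face of the polisher spindle's rubber-faced collar (38 mm wide), 112 mm above the bench, z up; a hub that is home rests its underside here. The spindle is locked: it does not turn (under 4 N m). A hub fits at every quarter turn, to within about 4 degrees; at other angles it passes the nose and stops on the square's top, 12 mm short of home. Contact under 100 N, all faces added
- spindle_tip (a point): tip of the same spindle, on its axis, 25.5 mm above the collar. From the collar up: an 18 mm square drive 12 mm high, then a round nose 17.8 mm in diameter, straight for 4.5 mm and tapering to 7 mm at this tip. The square stands at any angle, which the measured yaw does NOT tell: it is the polisher's yaw
- polisher_mid (a point): middle of the polisher's motor, 130 mm from the spindle's axis along the polisher's +x, 64 mm above the bench. The grey rotary polisher lies on its back on a bench rest, fixed, spindle up: gear head 74 mm wide up to 104 mm high, motor 78 mm wide up to 103 mm high, handle on to 405 mm out along +x; loop handle 81 mm out along -x, 108 mm wide, under 72 mm high
- tray: oblong open steel parts tray, 150 mm (its x) by 110 mm (its y), walls 3 mm thick and 22 mm high, floor 3 mm thick; fixed; origin at the centre of its underside, z up. Its floor has a thin rubber liner. Set a hub down in it slowly: under 60 N, no free fall of over 10 mm
- dish: round open steel parts dish, 130 mm across the rim, walls 3 mm thick and 22 mm high, floor 4 mm thick and 110 mm across; fixed; origin at the centre of its underside, z up. Its floor has a thin rubber liner. Set a hub down in it slowly: under 60 N, no free fall of over 10 mm
- pin_spanner: bystander: flat steel pin spanner, 105 by 28 mm, 5 mm thick (pins to 9 mm), lying on the bench among the hubs; origin under its middle
- flange_nut: bystander: steel flange nut, 42 mm across, 7 mm thick
- foam_pad: bystander: round white foam polishing pad, 104 mm across, 24 mm high
- polish_bottle: bystander: grey squeeze bottle of polish with a black cap, 60 mm in diameter, 190 mm high
- scrub_brush: bystander: yellow scrub brush, 150 by 55 mm, 70 mm high
- sanding_discs: bystander: stack of sanding discs, 150 mm across, 20 mm high
- spray_bottle: bystander: white spray bottle, 84 mm in diameter, 226 mm high
Things that resemble listed ones, but are neither listed nor needed, are in the scene too. Leave any blue look-alike of the part that bears hub_a_mid alone.

How it is judged:
By the outcome, as a careful person would: the job done as asked, in the order asked, and still so for the second after the job is handed in, with the robot touching nothing.
It also fails if it takes over 72 s, if anything falls off the work surface, if the arm or the gripper's body presses on something with over 40 N, if the wrist force passes 120 N, or if a joint passes its speed limit or range.

## Working session

There is one attempt and no reset: what is moved stays moved. The work goes in short steps, Python scripts to look and compute and a shell command to move; the robot and the scene stay as the last step left them, time stands still between calls to the robot, and variables do not carry over. Pictures are saved under pics/ and viewed, and the job is handed in when it is done.

```bash
ls; mkdir -p pics
python3 - <<'E'
from bench import arm, imaging
import cv2,numpy as np
print(arm.read_state(), arm.nose_length)
for n in("top","side"):
    im,d=imaging.get_image(n); m=imaging.camera_model(n); print(n,m)
    cv2.imwrite(f"pics/{n}0.png",im); np.savez(f"pics/{n}0.npz",im=im,d=d)
E
```

```text
pics
{'clock': 0.0, 'joints': array([ 1.37760276e+00,  3.85577899e-01,  6.63076886e-03, -5.16612312e-04,
       -1.19397176e+00, -2.58603787e-01]), 'joint_vel': array([ 2.38888411e-03,  4.84267800e-05, -6.35247346e-05, -4.36579574e-04,
       -1.41022538e-03, -1.26746783e-03]), 'joint_efforts': array([-3.43730580e-04, -3.92288053e+01,  1.88403332e+01,  4.18606684e+00,
       -4.62789059e-03,  1.07316362e-05]), 'position': array([272.65132703, 561.9294698 , 302.8078326 ]), 'ee_rot': array([-5.30680980e-01,  8.47570949e-01, -6.10454966e-04, -9.00722723e-04]), 'contact_force': array([0.29125713, 0.82992701, 0.3168066 ]), 'wrist_torque': array([-0.00943322,  0.00146023,  0.00224073]), 'gripper_width': 85.43364680720198} 72.6
top {'vfov': 51.75820866935107, 'cx': 325.3750098859665, 'cy': 196.2926103063308, 'T': array([[ 7.92559511e-03,  9.96588041e-01, -8.21551061e-02,
         3.82699093e+02],
       [-9.99754809e-01,  9.59587948e-03,  1.99559953e-02,
         3.36649574e+01],
       [ 2.06762568e-02,  8.19767993e-02,  9.96419739e-01,
         1.58642260e+03],
       [ 0.00000000e+00,  0.00000000e+00,  0.00000000e+00,
         1.00000000e+00]])}
side {'vfov': 50.36578470997159, 'cx': 318.5543412126564, 'cy': 198.3956347095012, 'T': array([[-9.97596465e-01,  3.34241242e-02, -6.06969654e-02,
         4.04089749e+02],
       [-6.86050268e-02, -5.99430688e-01,  7.97481160e-01,
         1.05586893e+03],
       [-9.72851434e-03,  7.99728503e-01,  6.00282998e-01,
         9.20877984e+02],
       [ 0.00000000e+00,  0.00000000e+00,  0.00000000e+00,
         1.00000000e+00]])}
```

View pics/top0.png

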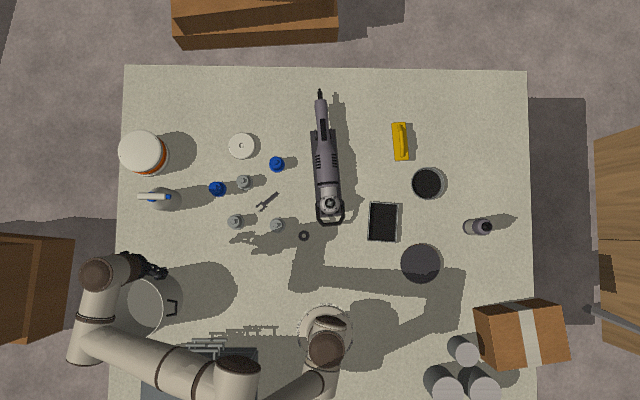

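View pics/side0.png

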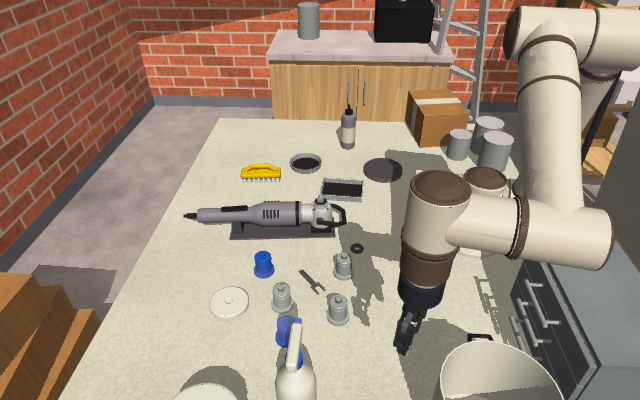

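```bash
cat > h.py <<'E'
import numpy as np,cv2
from bench import arm,imaging
def snap(n,tag):
    im,d=imaging.get_image(n); np.savez(f"pics/{n}{tag}.npz",im=im,d=d); return im,d
def load(n,tag):
    z=np.load(f"pics/{n}{tag}.npz"); return z['im'],z['d']
def crop(n,tag,c0,r0,w,h,s):
    im,_=load(n,tag); c=cv2.resize(im[r0:r0+h,c0:c0+w],None,fx=s,fy=s,interpolation=cv2.INTER_CUBIC)
    for k in range(0,w,10): cv2.line(c,(k*s,0),(k*s,6),(0,0,255),1)
    for k in range(0,h,10): cv2.line(c,(0,k*s),(6,k*s),(0,0,255),1)
    cv2.imwrite(f"pics/{n}{tag}_{c0}_{r0}_{s}.png",c)
def F(m): return 200/np.tan(np.radians(m['vfov']/2))
def at_z(n,u,v,z):
    m=imaging.camera_model(n);f=F(m);T=m['T']
    r=T[:3,:3]@np.array([(u-m['cx'])/f,-(v-m['cy'])/f,-1]); o=T[:3,3]
    return o+r*(z-o[2])/r[2]
def proj(n,p):
    m=imaging.camera_model(n);f=F(m);T=m['T']
    q=T[:3,:3].T@(np.asarray(p)-T[:3,3]); return m['cx']+f*q[0]/-q[2], m['cy']-f*q[1]/-q[2]
def pts(n,tag):
    im,d=load(n,tag);m=imaging.camera_model(n);f=F(m);T=m['T']
    v,u=np.mgrid[0:400,0:640]
    P=np.stack([(u-m['cx'])/f*d,-(v-m['cy'])/f*d,-d],-1)@T[:3,:3].T+T[:3,3]
    P[d==0]=np.nan
    return P
E
python3 - <<'E'
from h import *
crop('top','0',200,140,160,110,5)
crop('top','0',300,150,160,110,5)
crop('side','0',230,180,150,110,5)
crop('side','0',250,230,130,110,6)
P=pts('top','0')
np.set_printoptions(precision=0,suppress=True)
for (u,v) in [(243,181),(236,221),(278,225),(330,203),(383,222),(427,183),(200,240),(450,100),(300,80)]: print(u,v,P[v,u])
E
```

```text
243 181 [562. 308.  67.]
236 221 [414. 332.  57.]
278 225 [401. 177.  57.]
330 203 [478. -12. 143.]
383 222 [ 416. -221.   -3.]
427 183 [ 569. -392.    5.]
200 240 [342. 479.  -4.]
450 100 [ 901. -489.    0.]
300 80 [974. 106.  -2.]
```

View pics/top0_200_140_5.png

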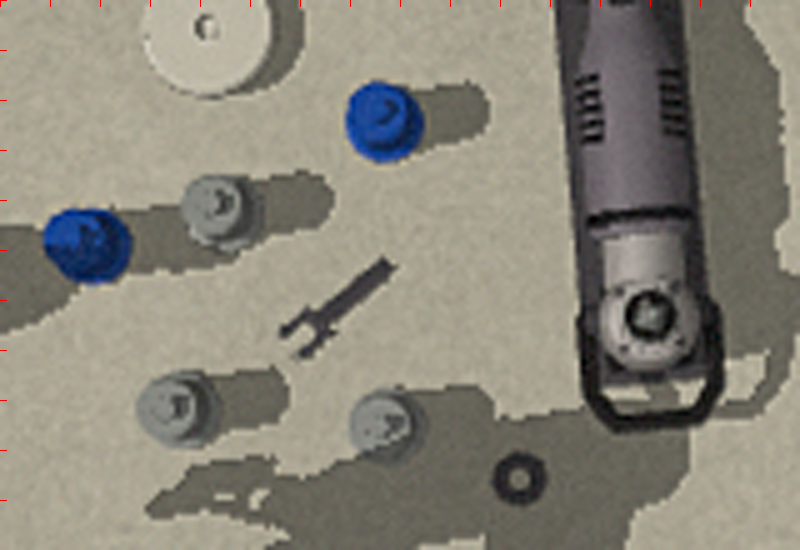

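View pics/top0_300_150_5.png

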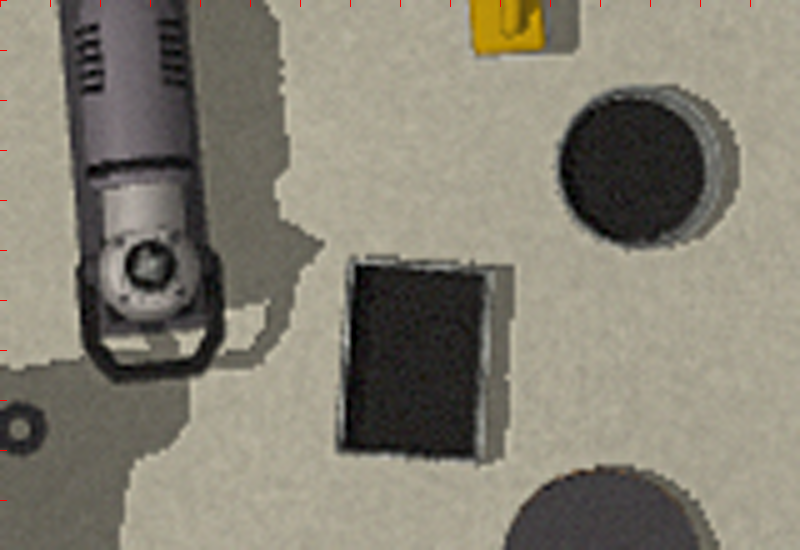

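View pics/side0_230_180_5.png

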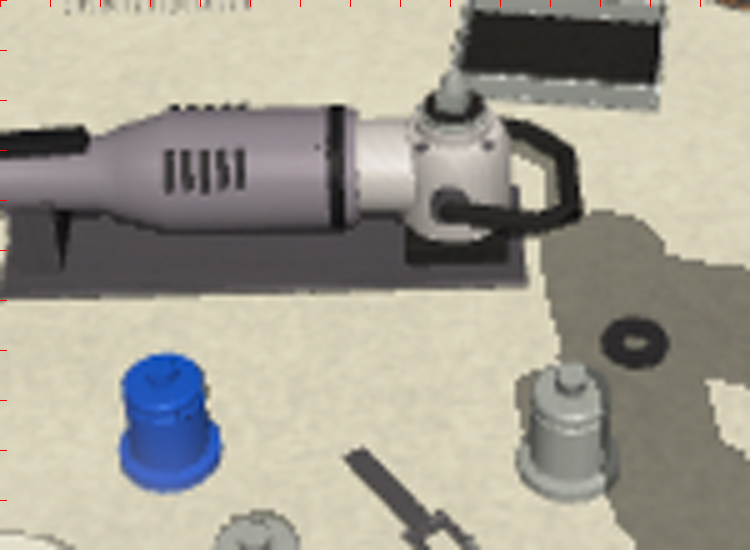

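View pics/side0_250_230_6.png

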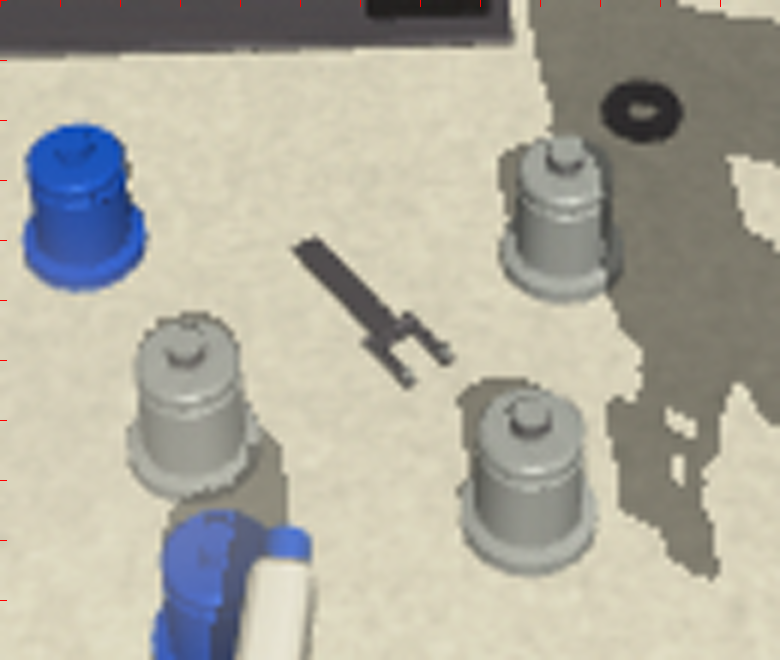

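Run:
```python
from h import *
from scipy.optimize import least_squares
np.set_printoptions(precision=1,suppress=True)
def tri(a,b):
    f=lambda p: np.r_[np.subtract(proj('top',p),a),np.subtract(proj('side',p),b)]
    r=least_squares(f,[450,100,80]); return r.x, r.fun
N={'h1':((244.2,181.3),(280.8,286.7)),'h2':((235,221),(338.3,298)),'h3':((279,225),(344.2,254.2)),'tip':((330,202.6),(320.6,195))}
for k,(a,b) in N.items():
    x,r=tri(a,b); z=137.5 if k=='tip' else 72
    print(k,x,r,'top@z',at_z('top',*a,z)[:2],'side@z',at_z('side',*b,z)[:2])
for n in('top','side'):
    P=pts(n,'0')
    print(n,'table z',np.nanmedian(P[...,2][(abs(P[...,0]-500)<150)&(abs(P[...,1]-100)<250)&(abs(P[...,2])<20)]))
    for k,c in(('h1',(562,308)),('h2',(414,332)),('h3',(401,177))):
        q=P.reshape(-1,3); s=q[(np.hypot(q[:,0]-c[0],q[:,1]-c[1])<45)&(q[:,2]>14)&(q[:,2]<57)]
        tp=q[(np.hypot(q[:,0]-c[0],q[:,1]-c[1])<40)&(q[:,2]>58)&(q[:,2]<66)]
        r=least_squares(lambda p: np.hypot(s[:,0]-p[0],s[:,1]-p[1])-23,c,loss='soft_l1')
        print(k,len(s),r.x,np.std(r.fun),'toppts',tp.mean(0) if len(tp) else 0,len(tp))
```

```text
h1 [563.4 305.2  59.2] [-0.  -0.5  0.3  0. ] top@z [560.1 302.8] side@z [561.9 316.2]
h2 [412.2 335.   60.6] [-0.   0.5 -0.4 -0. ] top@z [413.9 332.7] side@z [411.2 344.6]
h3 [399.9 173.3  59.3] [-0.   0.2 -0.2 -0. ] top@z [400.6 172.1] side@z [399.5 186.3]
tip [479.6 -12.1 130.6] [ 0.   0.3 -0.2 -0. ] top@z [480.  -11.8] side@z [478.2  -2.7]
top table z -0.1659760241850563
h1 45 [563.7 313.1] 3.2359192022215675 toppts [563.4 311.3  61.8] 77
h2 36 [412.1 342.8] 3.0808849352522403 toppts [411.5 343.   61.7] 88
h3 27 [401.2 186. ] 4.570638674505261 toppts [400.8 185.8  61.7] 80
side table z -0.3260622859195337
h1 187 [563.  315.1] 1.5359882112091143 toppts [562.3 319.6  61.2] 147
h2 190 [411.8 344.3] 1.0421917479043368 toppts [412.2 349.4  61.1] 168
h3 176 [400.4 187.7] 1.3739440442030315 toppts [400.8 192.8  61.1] 113
```

```bash
cat >> h.py <<'E'
def overlay(n,tag,circs,c0,r0,w,h,s,name):
    im,_=load(n,tag); c=cv2.resize(im[r0:r0+h,c0:c0+w],None,fx=s,fy=s,interpolation=cv2.INTER_NEAREST)
    for (x,y,z,r) in circs:
        q=[proj(n,(x+r*np.cos(t),y+r*np.sin(t),z)) for t in np.linspace(0,2*np.pi,60)]
        q=np.array([((u-c0+.5)*s,(v-r0+.5)*s) for u,v in q],np.int32)
        cv2.polylines(c,[q],False,(0,0,255),1)
    cv2.imwrite(f"pics/{name}.png",c)
def hubc(x,y,z=0): return [(x,y,z,30),(x,y,z+9,30),(x,y,z+62,23),(x,y,z+72,8)]
def spc(x,y): return [(x,y,112,19),(x,y,137.5,3.5),(x,y,128.5,8.9),(x,y,104,37)]
E
python3 - <<'E'
from h import *
C=hubc(563,314)+hubc(412,344)+hubc(400.5,187)+spc(479,-6)
overlay('top','0',C,220,165,120,75,6,'ovt')
overlay('side','0',C,265,185,100,145,4,'ovs')
E
```

```text
(no output)
```

View pics/ovt.png

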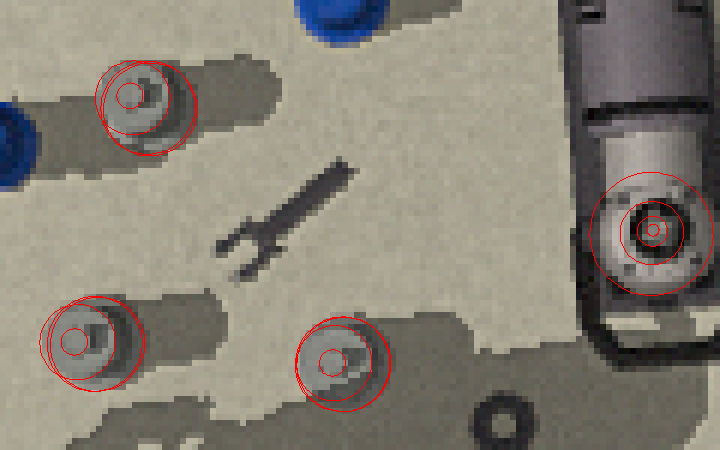

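View pics/ovs.png

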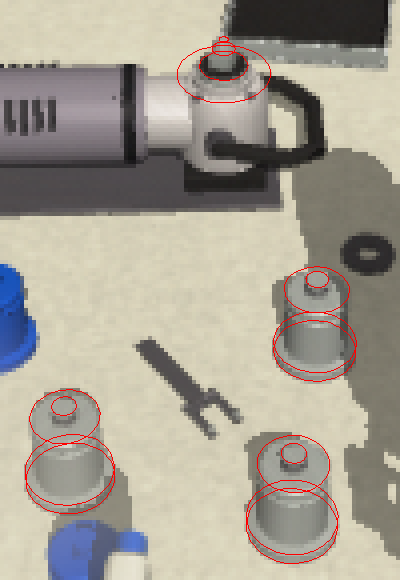

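```bash
cat > w.py <<'E'
import sys
from h import *
from scipy.spatial.transform import Rotation as R
np.set_printoptions(precision=2,suppress=True)
s=arm.read_state(); M=R.from_quat(s['ee_rot']).as_matrix(); p=s['position']
print('t',round(s['clock'],2),'p',p,'yaw x',np.degrees(np.arctan2(M[1,0],M[0,0])).round(2),'zax',M[:,2],'F',s['contact_force'],'T',s['wrist_torque'],'w',round(s['gripper_width'],1),'j6',s['joints'][5].round(2))
if len(sys.argv)>3: print('need tool mm',M.T@(np.array([float(a) for a in sys.argv[1:4]])-p))
E
python3 -m crank '{"delta_pos":[[0,0,0],[0,0,0],[0,0,0],[0,0,0]],"twist":[-0.113,-0.113,-0.113,-0.113]}' -; python3 w.py 412 343.5 200
```

```text
clock: 0.43
position: [272.7, 562.0, 303.2]
ee_rot: [0.709, -0.705, 0.0, 0.001]
contact_force: [0.1, 0.1, 0.7]
gripper_width: 85.6
t 0.43 p [272.73 562.05 303.2 ] yaw x -89.68 zax [-0. -0. -1.] F [0.15 0.06 0.75] T [-0.02  0.02  0.04] w 85.6 j6 0.2
need tool mm [ 219.2  -138.09  103.41]
```

```bash
python3 -m crank '{"delta_pos":[[0.02,-0.012,0.005],[0.035,-0.022,0.01],[0.035,-0.022,0.015],[0.035,-0.022,0.015],[0.035,-0.022,0.015],[0.035,-0.022,0.015],[0.024,-0.016,0.01],[0,0,0.015]],"twist":[0,0,0,0,0,0,0,0]}' -; python3 w.py 412 343.5 97
python3 - <<'E'
from h import *
snap('top','1');snap('side','1')
crop('top','1',180,150,160,110,5);crop('side','1',280,180,130,140,4)
E
```

```text
clock: 1.1
position: [407.4, 347.3, 207.0]
ee_rot: [-0.705, 0.709, -0.0, -0.0]
contact_force: [-0.3, 1.6, 0.2]
gripper_width: 85.5
t 1.1 p [407.44 347.28 206.98] yaw x -90.28 zax [-0. -0. -1.] F [-0.34  1.61  0.22] T [0.04 0.   0.03] w 85.5 j6 0.56
need tool mm [  3.66  -4.62 109.98]
```

View pics/top1_180_150_5.png

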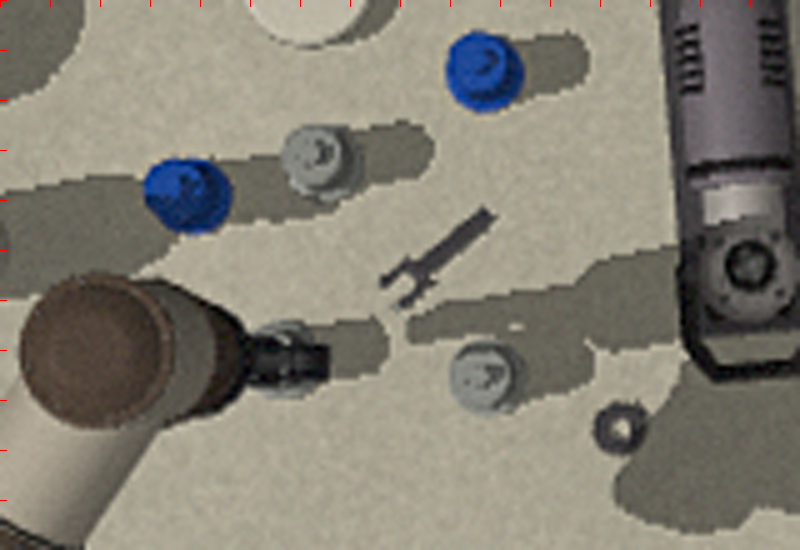

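View pics/side1_280_180_4.png

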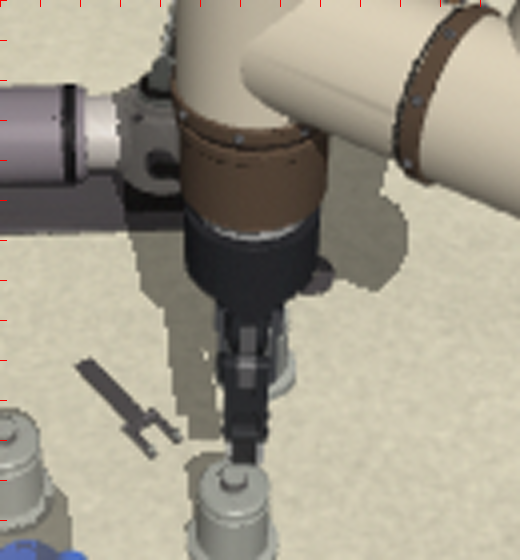

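```bash
python3 - <<'E'
from h import *
for p in [(407.4,347.3+42,147),(407.4,347.3+50,147),(407.4,347+50,170)]: print(proj('side',p),proj('top',p))
E
python3 -m crank '{"delta_pos":[[0.002,-0.002,0.02],[0.0,0,0.025],[0.0,0,0.025],[0,0,0.022],[0,0,0.008],[0,0,0]],"twist":[0,0,0,0,0,0]}' -; python3 w.py 412 343.5 97
```

```text
(np.float64(339.88176809357554), np.float64(291.98517661734206)) (np.float64(214.28533708941805), np.float64(222.2452868513027))
(np.float64(339.78339465414325), np.float64(294.64880049961505)) (np.float64(211.96556073553717), np.float64(222.22603956719757))
(np.float64(339.98987226357957), np.float64(287.89483802576774)) (np.float64(210.3450170658724), np.float64(222.09664230694162))
clock: 1.7
position: [407.0, 349.4, 105.8]
ee_rot: [0.708, -0.707, 0.0, 0.002]
contact_force: [-0.3, -0.3, 0.1]
gripper_width: 85.4
t 1.7 p [407.03 349.43 105.76] yaw x -89.93 zax [-0. -0. -1.] F [-0.26 -0.26  0.09] T [ 0.02 -0.03  0.05] w 85.4 j6 0.56
need tool mm [ 5.9  -4.98  8.77]
```

```bash
python3 -m crank '{"delta_pos":[[0.005,-0.005,0.004],[0,0,0.004],[0,0,0]],"twist":[0,0,0]}' -; python3 w.py 412 343.5 97
python3 - <<'E'
from h import *
snap('top','2');snap('side','2')
C=hubc(412,343.5)
crop('top','2',200,190,80,60,8)
overlay('side','2',C,290,210,100,130,5,'s2')
E
```

```text
clock: 1.95
position: [413.2, 344.5, 99.8]
ee_rot: [-0.707, 0.707, 0.0, 0.001]
contact_force: [0.8, -0.4, 0.5]
gripper_width: 85.4
t 1.95 p [413.2  344.53  99.81] yaw x -90.02 zax [ 0.  0. -1.] F [ 0.78 -0.36  0.53] T [-0.04 -0.01  0.01] w 85.4 j6 0.57
need tool mm [1.03 1.2  2.8 ]
```

View pics/top2_200_190_8.png

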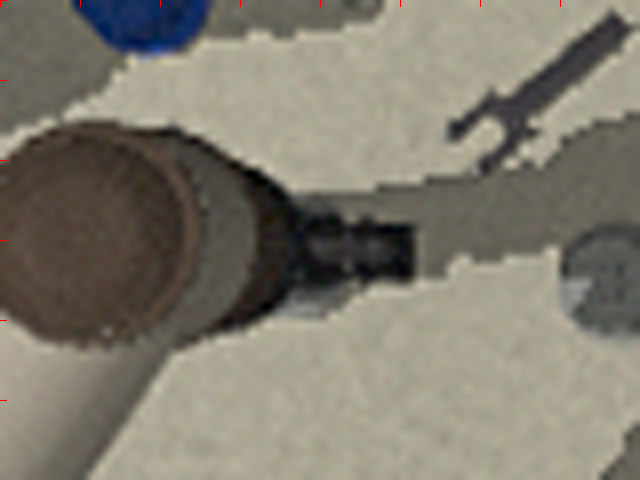

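View pics/s2.png

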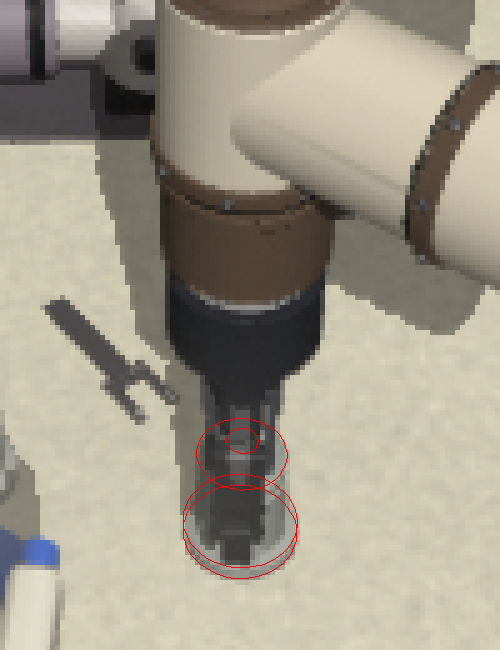

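```bash
python3 -m crank '{"delta_pos":[[0,0.001,0.003],[0,0,0],[0,0,0],[0,0,0],[0,0,0],[0,0,0],[0,0,0]],"twist":[0,0,0,0,0,0,0]}' 0.4; python3 w.py
```

```text
clock: 2.63
position: [412.0, 344.6, 96.7]
ee_rot: [0.707, -0.707, 0.0, -0.0]
contact_force: [-1.0, -0.4, 4.5]
gripper_width: 45.4
t 2.63 p [411.96 344.61  96.71] yaw x -89.97 zax [ 0.  0. -1.] F [-1.01 -0.37  4.49] T [-0.17  0.2  -0.01] w 45.4 j6 0.57
```

```bash
python3 -m crank '{"delta_pos":[[0,0,-0.005],[0,0,-0.012],[0,0,-0.012],[0,0,-0.006],[0,0,0],[0,0,0],[0,0,0]],"twist":[0,0,0,0,0,0,0]}' 0.3; python3 w.py; for i in 1 2 3; do python3 -m crank '{"delta_pos":[[0,0,0]],"twist":[0]}' - >/dev/null; python3 w.py; done
```

```text
clock: 3.22
position: [411.4, 343.9, 130.5]
ee_rot: [-0.707, 0.707, 0.0, -0.001]
contact_force: [-0.9, -0.9, -3.6]
gripper_width: 45.3
t 3.22 p [411.41 343.89 130.49] yaw x -90.01 zax [-0. -0. -1.] F [-0.92 -0.89 -3.57] T [-0.02  0.03 -0.02] w 45.3 j6 0.57
t 3.3 p [411.5  343.95 130.43] yaw x -90.0 zax [-0. -0. -1.] F [ 0.95  0.07 -2.05] T [-0.04 -0.03  0.01] w 45.2 j6 0.57
t 3.38 p [411.58 344.08 130.57] yaw x -90.0 zax [-0. -0. -1.] F [-0.91 -0.93 -3.22] T [ 0.03 -0.02  0.02] w 45.2 j6 0.57
t 3.47 p [411.67 344.18 130.75] yaw x -89.99 zax [-0. -0. -1.] F [-0.72  0.26 -2.39] T [ 0.02  0.01 -0.02] w 45.6 j6 0.57
```

```bash
for i in 1 2 3 4 5 6 7 8; do python3 -m crank '{"delta_pos":[[0,0,0]],"twist":[0]}' - >/dev/null; python3 -c "
from bench import arm
s=arm.read_state();print(s['contact_force'].round(2),s['joint_efforts'].round(2))"; done
```

```text
[ 0.01 -0.3  -1.82] [ -0.   -37.04  13.92   3.19  -0.    -0.  ]
[-0.74  0.16 -1.85] [ -0.   -37.02  13.93   3.19  -0.    -0.  ]
[-0.39 -0.75 -2.55] [ -0.   -37.02  13.94   3.2   -0.    -0.  ]
[-0.86 -0.27 -2.12] [ -0.   -37.03  13.95   3.2    0.     0.  ]
[ 0.37 -0.47 -2.33] [  0.   -37.04  13.96   3.2    0.    -0.  ]
[-0.93 -0.01 -1.37] [  0.   -37.04  13.96   3.2    0.     0.  ]
[-0.24 -1.32 -1.97] [  0.   -37.05  13.96   3.2    0.    -0.  ]
[-0.01  0.74 -2.43] [  0.   -37.06  13.96   3.2    0.     0.  ]
```

```bash
python3 -m crank '{"delta_pos":[[0,0,0.006],[0,0,0.011],[0,0,0.009],[0,0,0.005],[0,0,0.002],[0,0,0.001],[0,0,0]],"twist":[0,0,0,0,0,0,0]}' -; python3 w.py
```

```text
clock: 4.72
position: [411.9, 344.4, 97.2]
ee_rot: [0.707, -0.707, 0.0, 0.0]
contact_force: [-0.1, -0.3, -2.1]
gripper_width: 45.5
t 4.72 p [411.87 344.42  97.19] yaw x -89.98 zax [ 0. -0. -1.] F [-0.11 -0.35 -2.13] T [0.   0.02 0.03] w 45.5 j6 0.57
```

```bash
python3 -m crank '{"delta_pos":[[0,0,0.001],[0,0,0]],"twist":[0,0]}' -; python3 w.py; python3 -m crank '{"delta_pos":[[0,0,0],[0,0,0],[0,0,0]],"twist":[0,0,0]}' 0.8; python3 w.py
```

```text
clock: 4.88
position: [412.1, 344.8, 96.8]
ee_rot: [0.707, -0.707, -0.0, -0.001]
contact_force: [-0.3, -0.2, -0.9]
gripper_width: 45.3
t 4.88 p [412.09 344.77  96.78] yaw x -89.97 zax [ 0.  0. -1.] F [-0.32 -0.17 -0.93] T [-0.06 -0.05  0.03] w 45.3 j6 0.57
clock: 5.13
position: [412.0, 344.7, 96.7]
ee_rot: [0.707, -0.707, -0.0, -0.001]
contact_force: [-0.1, -0.8, 0.1]
gripper_width: 68.1
t 5.13 p [412.04 344.69  96.72] yaw x -89.98 zax [ 0.  0. -1.] F [-0.09 -0.82  0.12] T [-0.04  0.01 -0.01] w 68.1 j6 0.57
```

```bash
python3 -m crank '{"delta_pos":[[0,0,-0.02],[0,0,-0.03],[0.01,0,-0.025],[0.028,0.003,0],[0.036,0.003,0],[0.036,0.003,0],[0.03,0.002,0],[0.018,0,0]],"twist":[0,0,0,0,0,0,0,0]}' 1; python3 -m crank '{"delta_pos":[[0,0,0],[0,0,0.018]],"twist":[0,0]}' -; python3 w.py 400.5 187 97
python3 - <<'E'
from h import *
snap('side','3')
overlay('side','3',hubc(400.5,187),290,150,100,130,5,'s3')
E
```

```text
clock: 5.8
position: [399.6, 183.5, 171.4]
ee_rot: [-0.707, 0.708, 0.0, -0.0]
contact_force: [-0.1, 0.7, 0.4]
gripper_width: 85.3
clock: 5.97
position: [402.7, 187.1, 156.2]
ee_rot: [-0.707, 0.707, -0.0, 0.004]
contact_force: [1.1, 0.5, 0.6]
gripper_width: 85.4
t 5.97 p [402.66 187.13 156.18] yaw x -90.01 zax [ 0.01  0.01 -1.  ] F [1.08 0.51 0.59] T [ 0.05 -0.1   0.02] w 85.4 j6 0.77
need tool mm [ 0.47  2.56 59.16]
```

View pics/s3.png

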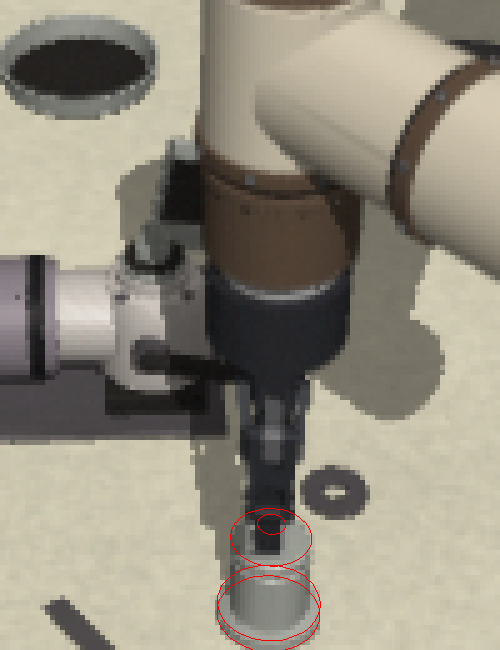

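```bash
python3 -m crank '{"delta_pos":[[0,0.001,0.02],[0,0,0.018],[0,0,0.012],[0,0,0.006],[0,0,0.003],[0,0,0]],"twist":[0,0,0,0,0,0]}' -; python3 w.py 400.5 187 97
```

```text
clock: 6.52
position: [399.9, 186.8, 94.1]
ee_rot: [0.707, -0.707, 0.0, 0.0]
contact_force: [-0.8, -0.2, 0.9]
gripper_width: 85.3
t 6.52 p [399.92 186.79  94.05] yaw x -89.95 zax [-0. -0. -1.] F [-0.81 -0.18  0.91] T [ 0.02 -0.01  0.  ] w 85.3 j6 0.76
need tool mm [-0.2  -0.58 -2.95]
```

```bash
python3 -m crank '{"delta_pos":[[0,0,-0.003],[0,0,0],[0,0,0],[0,0,0],[0,0,0],[0,0,0],[0,0,0]],"twist":[0,0,0,0,0,0,0]}' 0.3; python3 w.py;  python3 -m crank '{"delta_pos":[[0,0,-0.004],[0,0,-0.010],[0,0,-0.012],[0,0,-0.006],[0,0,0],[0,0,0],[0,0,0]],"twist":[0,0,0,0,0,0,0]}' -;for i in 1 2 3 4 5 6 7; do python3 -m crank '{"delta_pos":[[0,0,0]],"twist":[0]}' - >/dev/null; python3 -c "
from bench import arm
s=arm.read_state();print(s['position'].round(1),s['contact_force'].round(2),s['joint_efforts'].round(2))"; done
```

```text
clock: 7.1
position: [400.2, 186.6, 98.4]
ee_rot: [0.707, -0.707, 0.0, -0.001]
contact_force: [-1.0, -1.0, 7.4]
gripper_width: 45.0
t 7.1 p [400.16 186.58  98.42] yaw x -89.97 zax [ 0.  0. -1.] F [-1.01 -1.01  7.36] T [-0.24  0.36 -0.05] w 45.0 j6 0.76
clock: 7.68
position: [399.2, 185.9, 128.6]
ee_rot: [-0.707, 0.707, 0.0, -0.001]
contact_force: [0.1, -0.2, -6.5]
gripper_width: 45.3
[399.4 186.  128.5] [ 0.5  -0.12 -7.57] [  0.   -30.9   13.31   3.21  -0.    -0.  ]
[399.5 186.1 128.7] [-0.07 -0.65 -6.33] [-0.000e+00 -3.079e+01  1.325e+01  3.200e+00 -1.000e-02 -0.000e+00]
[399.7 186.2 128.8] [ 1.03  0.22 -6.48] [-1.000e-02 -3.072e+01  1.325e+01  3.210e+00 -1.000e-02 -0.000e+00]
[399.8 186.3 129. ] [-0.41 -0.09 -6.14] [ -0.   -30.68  13.27   3.21  -0.    -0.  ]
[399.8 186.3 129.1] [-0.03  0.59 -6.36] [ -0.   -30.66  13.29   3.21  -0.    -0.  ]
[399.8 186.4 129.2] [-0.1  -1.04 -7.27] [ -0.   -30.66  13.3    3.22   0.     0.  ]
[399.8 186.4 129.2] [-0.17  0.39 -6.51] [ -0.   -30.66  13.31   3.22   0.    -0.  ]
```

```bash
python3 -m crank '{"delta_pos":[[0,0,0.006],[0,0,0.011],[0,0,0.008],[0,0,0.004],[0,0,0.002],[0,0,0],[0,0,0.0005]],"twist":[0,0,0,0,0,0,0]}' -; python3 w.py;python3 -m crank '{"delta_pos":[[0,0,0.0005],[0,0,0]],"twist":[0,0]}' -
```

```text
clock: 8.85
position: [399.4, 186.0, 98.5]
ee_rot: [0.707, -0.707, 0.0, 0.001]
contact_force: [-7.0, -2.1, 11.4]
gripper_width: 45.3
t 8.85 p [399.43 185.96  98.47] yaw x -89.96 zax [-0. -0. -1.] F [-6.97 -2.07 11.39] T [-0.47  1.78  0.03] w 45.3 j6 0.76
clock: 9.02
position: [399.4, 185.9, 98.5]
ee_rot: [0.707, -0.707, 0.0, 0.001]
contact_force: [-6.0, -2.2, 10.7]
gripper_width: 45.2
```

```bash
python3 -m crank '{"delta_pos":[[0,0,0],[0,0,0],[0,0,0],[0,0,-0.02],[0,0,-0.03],[-0.004,-0.005,-0.025],[-0.020,-0.0255,0],[-0.022,-0.028,0]],"twist":[0,0,0,0,0,0,0,0]}' 1; python3 -m crank '{"delta_pos":[[-0.024,-0.031,0],[-0.024,-0.031,0],[-0.020,-0.0255,0],[-0.014,-0.018,0],[0,0,0],[0,0,0]],"twist":[0,0,0,0,0,0]}' -; python3 w.py 563 314 97
python3 - <<'E'
from h import *
snap('side','4');snap('top','4')
overlay('side','4',hubc(563,314),240,190,100,130,5,'s4')
crop('top','4',210,150,160,110,5)
E
```

```text
clock: 9.68
position: [459.2, 233.0, 175.1]
ee_rot: [0.707, -0.707, 0.0, -0.003]
contact_force: [0.6, 0.6, -0.1]
gripper_width: 85.5
clock: 10.18
position: [564.5, 315.0, 171.3]
ee_rot: [0.707, -0.707, -0.0, 0.0]
contact_force: [-1.0, -0.7, 0.6]
gripper_width: 85.4
t 10.18 p [564.53 314.97 171.25] yaw x -90.0 zax [-0. -0. -1.] F [-0.99 -0.73  0.6 ] T [-0.05  0.    0.01] w 85.4 j6 0.81
need tool mm [ 0.95  1.5  74.25]
```

View pics/s4.png

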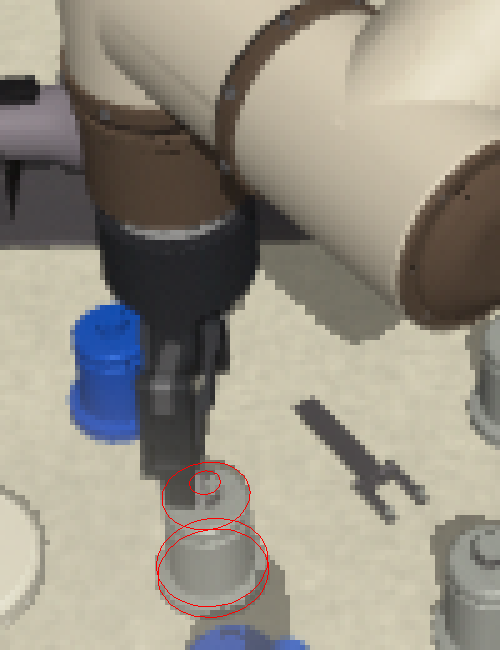

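View pics/top4_210_150_5.png

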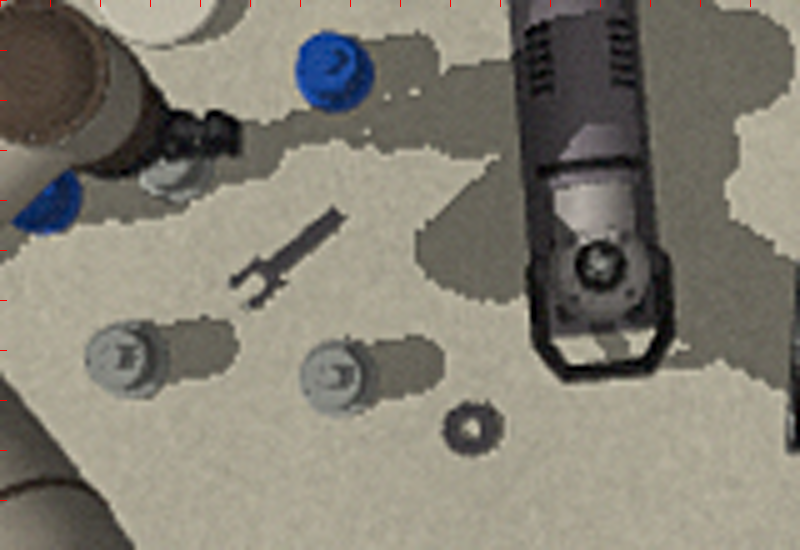

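```bash
python3 - <<'E'
from h import *
for p in [(564.5,315+50,110),(564.5,315+50,171),(564.5,265,110),(564.5,265,171),(563,314,62)]: 
  a=proj('side',p);b=proj('top',p);print(p,'side crop',(a[0]-240)*5,(a[1]-190)*5,'top crop',(b[0]-210)*5,(b[1]-150)*5)
E
python3 w.py
```

```text
(564.5, 365, 110) side crop 180.1078263220441 506.9288608387171 top crop 74.81371514615319 143.22864347432358
(564.5, 365, 171) side crop 171.15551313685444 421.13280323188064 top crop 55.136085613573016 132.18252606421615
(564.5, 265, 110) side crop 208.09778330103882 360.93537528572625 top crop 214.5981810991691 144.6826924298675
(564.5, 265, 171) side crop 200.7398952211787 276.5112428827541 top crop 200.92867904491143 133.71430082154845
(563, 314, 62) side crop 203.7230113334033 493.01868611554056 top crop 158.24194660334697 154.0260175870509
t 10.28 p [563.29 313.93 171.81] yaw x -90.0 zax [-0. -0. -1.] F [-0.03 -0.1   0.02] T [-0.01  0.03  0.04] w 85.7 j6 0.81
```

```bash
python3 -m crank '{"delta_pos":[[0,0.001,0.018],[0,0,0.024],[0,0,0.018],[0,0,0.009],[0,0,0.004],[0,0,0]],"twist":[0,0,0,0,0,0]}' -; python3 w.py 562.5 314 97;python3 - <<'E'
from h import *
snap('side','5')
overlay('side','5',hubc(562.5,314),240,190,100,130,5,'s5')
E
```

```text
clock: 10.78
position: [562.4, 314.0, 99.0]
ee_rot: [0.707, -0.707, 0.0, 0.001]
contact_force: [-0.1, 0.4, 0.3]
gripper_width: 85.4
t 10.78 p [562.38 313.98  99.01] yaw x -89.98 zax [-0. -0. -1.] F [-0.1   0.35  0.27] T [ 0.01  0.04 -0.  ] w 85.4 j6 0.81
need tool mm [-0.02 -0.13  2.01]
```

View pics/s5.png

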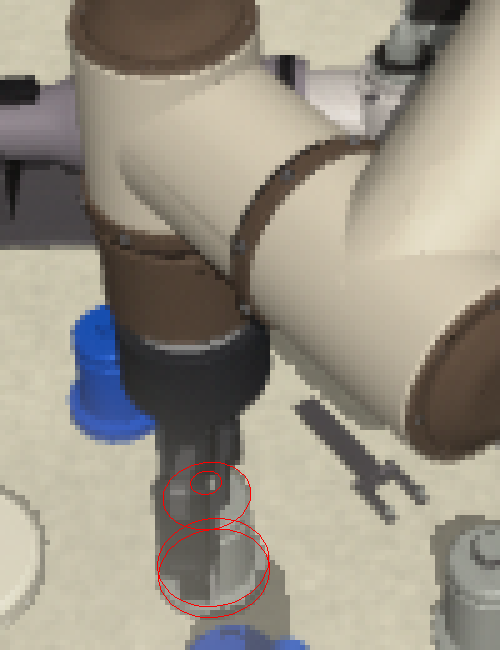

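```bash
python3 -m crank '{"delta_pos":[[0,0,0.001],[0,0,0],[0,0,0],[0,0,0],[0,0,0],[0,0,0],[0,0,0]],"twist":[0,0,0,0,0,0,0]}' 0.3; python3 w.py;  python3 -m crank '{"delta_pos":[[0,0,-0.004],[0,0,-0.010],[0,0,-0.012],[0,0,-0.006],[0,0,0],[0,0,0],[0,0,0]],"twist":[0,0,0,0,0,0,0]}' -;for i in 1 2 3 4 5 6 ; do python3 -m crank '{"delta_pos":[[0,0,0]],"twist":[0]}' - >/dev/null; python3 -c "
from bench import arm
s=arm.read_state();print(s['position'].round(1),s['contact_force'].round(2),s['joint_efforts'].round(2))"; done
```

```text
clock: 11.42
position: [563.3, 314.6, 99.5]
ee_rot: [0.707, -0.707, 0.0, -0.001]
contact_force: [-1.1, -1.1, 6.0]
gripper_width: 45.3
t 11.42 p [563.26 314.62  99.55] yaw x -89.96 zax [ 0.  0. -1.] F [-1.13 -1.1   5.98] T [-0.34  0.26 -0.01] w 45.3 j6 0.81
clock: 12.0
position: [562.4, 314.2, 129.9]
ee_rot: [-0.707, 0.707, 0.0, -0.0]
contact_force: [-0.1, 0.2, -5.2]
gripper_width: 45.3
[562.4 314.1 129.6] [ 0.73  0.13 -4.3 ] [ 1.000e-02 -4.777e+01  1.667e+01  3.910e+00  0.000e+00 -0.000e+00]
[562.5 314.2 129.6] [ 0.23  0.68 -4.35] [  0.   -47.61  16.58   3.89  -0.    -0.  ]
[562.7 314.3 129.8] [-0.1   0.28 -4.  ] [ -0.   -47.51  16.55   3.89  -0.    -0.  ]
[562.7 314.3 129.9] [-0.13  0.51 -4.49] [ -0.   -47.46  16.55   3.89  -0.    -0.  ]
[562.8 314.4 130.1] [ 0.62  0.27 -3.8 ] [ -0.   -47.43  16.55   3.89  -0.     0.  ]
[562.8 314.4 130.2] [-0.29  0.27 -4.32] [ -0.   -47.43  16.56   3.89  -0.     0.  ]
```

```bash
python3 -m crank '{"delta_pos":[[0,0,0.006],[0,0,0.011],[0,0,0.008],[0,0,0.004],[0,0,0.001],[0,0,0.0005],[0,0,0]],"twist":[0,0,0,0,0,0,0]}' -; python3 w.py
```

```text
clock: 13.08
position: [562.7, 314.3, 99.6]
ee_rot: [0.707, -0.707, 0.0, 0.0]
contact_force: [-0.4, -1.2, -1.7]
gripper_width: 45.3
t 13.08 p [562.75 314.3   99.63] yaw x -89.99 zax [-0. -0. -1.] F [-0.39 -1.25 -1.73] T [-0.19  0.21  0.05] w 45.3 j6 0.81
```

```bash
python3 -m crank '{"delta_pos":[[0,0,0.0007],[0,0,0]],"twist":[0,0]}' -; python3 -m crank '{"delta_pos":[[0,0,0],[0,0,0],[0,0,0],[0,0,-0.02],[0,0,-0.03],[0.004,0.005,-0.025],[0.020,0.0255,0],[0.022,0.028,0]],"twist":[0,0,0,0,0,0,0,0]}' 1; python3 -m crank '{"delta_pos":[[0.024,0.031,0],[0.024,0.031,0],[0.020,0.0255,0],[0.014,0.017,0],[0,0,0.02],[0,0,0.018]],"twist":[0,0,0,0,0,0]}' -; python3 w.py 400 186.2 98
```

```text
clock: 13.25
position: [562.8, 314.4, 99.6]
ee_rot: [0.707, -0.707, 0.0, 0.0]
contact_force: [-2.9, -1.1, 2.3]
gripper_width: 45.3
clock: 13.92
position: [505.8, 269.7, 176.0]
ee_rot: [0.707, -0.707, 0.0, -0.004]
contact_force: [-0.8, -0.2, -0.0]
gripper_width: 85.3
clock: 14.42
position: [399.8, 186.3, 137.3]
ee_rot: [0.707, -0.707, 0.0, -0.003]
contact_force: [-0.2, 0.5, -0.6]
gripper_width: 85.1
t 14.42 p [399.79 186.33 137.26] yaw x -89.96 zax [ 0.  0. -1.] F [-0.2   0.49 -0.57] T [ 0.03 -0.02 -0.07] w 85.1 j6 0.76
need tool mm [ 0.28 -0.05 39.26]
```

```bash
python3 -m crank '{"delta_pos":[[0,0,0.016],[0,0,0.012],[0,0,0.007],[0,0,0.003],[0,0,0]],"twist":[0,0,0,0,0]}' -; python3 w.py 400 186.2 98; python3 -m crank '{"delta_pos":[[0,0,0],[0,0,0],[0,0,0],[0,0,0],[0,0,0],[0,0,0],[0,0,0]],"twist":[0,0,0,0,0,0,0]}' 0.3; python3 w.py
```

```text
clock: 14.83
position: [400.0, 186.5, 97.8]
ee_rot: [0.707, -0.707, 0.0, 0.0]
contact_force: [-0.8, 0.7, 0.0]
gripper_width: 85.2
t 14.83 p [400.02 186.51  97.8 ] yaw x -89.98 zax [-0. -0. -1.] F [-0.85  0.7   0.03] T [-0.03  0.02  0.04] w 85.2 j6 0.76
need tool mm [ 0.31  0.02 -0.2 ]
clock: 15.42
position: [400.1, 186.4, 99.0]
ee_rot: [0.707, -0.707, 0.0, -0.0]
contact_force: [-0.6, -1.6, 6.0]
gripper_width: 45.1
t 15.42 p [400.1  186.37  99.04] yaw x -89.97 zax [ 0.  0. -1.] F [-0.59 -1.6   5.96] T [-0.49  0.13  0.  ] w 45.1 j6 0.76
```

Run:
```python
from h import *
# black collar ring & head in unobstructed images: fit
for x,y in [(479,-6),(480,-8),(478,-10)]:
    print(x,y,[np.round(proj('top',(x,y,z)),1) for z in(112,137.5)],[np.round(proj('side',(x,y,z)),1) for z in(112,137.5)])
im,_=load('top','0'); c=cv2.resize(im[188:218,315:350],None,fx=20,fy=20,interpolation=cv2.INTER_CUBIC); cv2.imwrite('pics/spt.png',c)
im,_=load('side','0'); c=cv2.resize(im[185:225,300:345],None,fx=15,fy=15,interpolation=cv2.INTER_CUBIC); cv2.imwrite('pics/sps.png',c)
```

```text
479 -6 [array([328.1, 203.3]), array([328.3, 202.9])] [array([320.5, 200.9]), array([320.4, 194.4])]
480 -8 [array([328.7, 203.1]), array([328.9, 202.6])] [array([320.2, 200.5]), array([320.1, 194. ])]
478 -10 [array([329.3, 203.6]), array([329.5, 203.2])] [array([320.9, 200.1]), array([320.8, 193.6])]
```

View pics/spt.png

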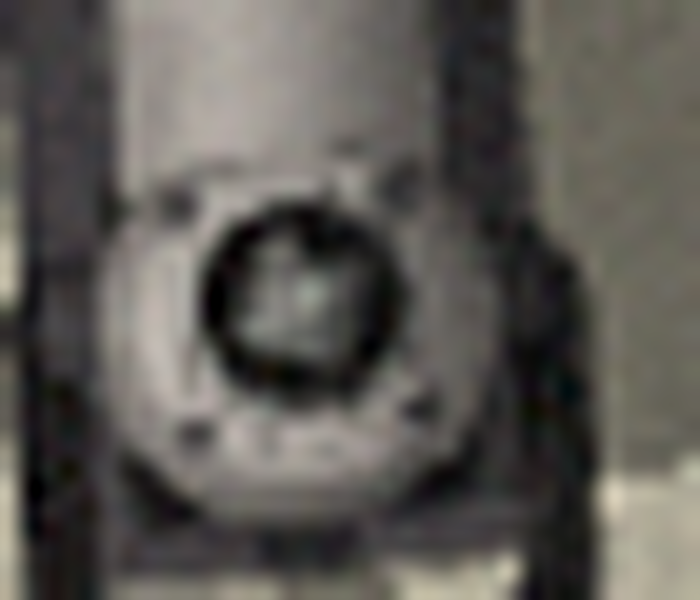

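View pics/sps.png

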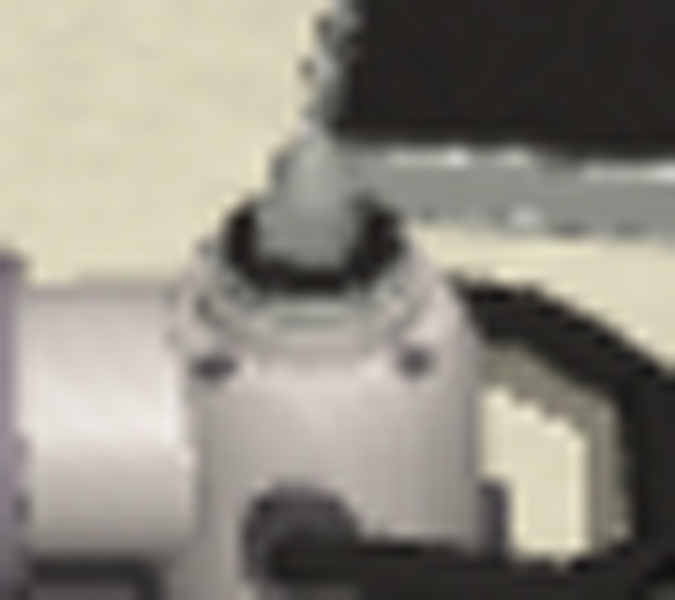

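```bash
python3 -m crank '{"delta_pos":[[0,0,-0.006],[0,0,-0.015],[0,0,-0.028],[0,0,-0.034],[0,0,-0.034],[0.01,-0.005,-0.03],[0.022,-0.009,-0.018],[0.03,-0.012,0]],"twist":[0,0,0,0,0,0,0,0]}' -; python3 -m crank '{"delta_pos":[[0.034,-0.014,0],[0.034,-0.014,0],[0.03,-0.012,0],[0.022,-0.009,0],[0.01,-0.005,0],[0.003,0,0],[0,0,0],[0,0,0]],"twist":[0,0,0,0,0,0,0,0]}' -;  python3 w.py 480 -8.5 263
python3 - <<'E'
from h import *
s=arm.read_state()['position']
snap('side','6');snap('top','6')
C=hubc(s[0],s[1],s[2]-98)+spc(480,-8.5)
overlay('side','6',C,290,120,75,100,6,'s6')
overlay('top','6',C,290,165,80,70,8,'t6')
E
```

```text
clock: 16.08
position: [426.9, 125.5, 267.3]
ee_rot: [0.708, -0.706, 0.001, -0.005]
contact_force: [0.9, 0.3, -7.6]
gripper_width: 45.3
clock: 16.75
position: [479.0, -8.2, 262.4]
ee_rot: [-0.707, 0.707, 0.001, -0.001]
contact_force: [-0.3, 0.4, -7.1]
gripper_width: 45.5
t 16.75 p [478.96  -8.23 262.4 ] yaw x -90.0 zax [-0.  0. -1.] F [-0.34  0.37 -7.05] T [ 0.04 -0.   -0.03] w 45.5 j6 1.25
need tool mm [ 0.27 -1.04 -0.6 ]
```

View pics/s6.png

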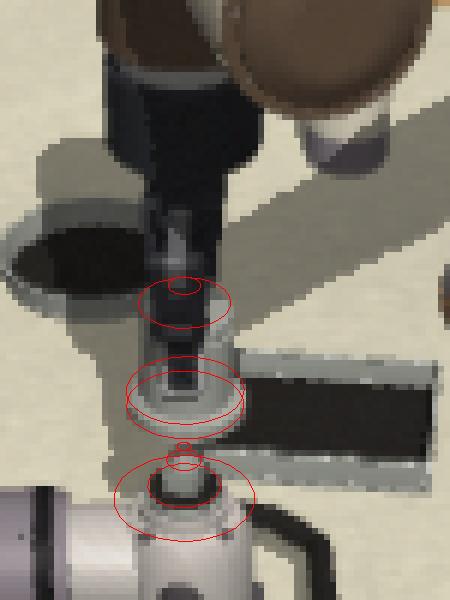

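View pics/t6.png

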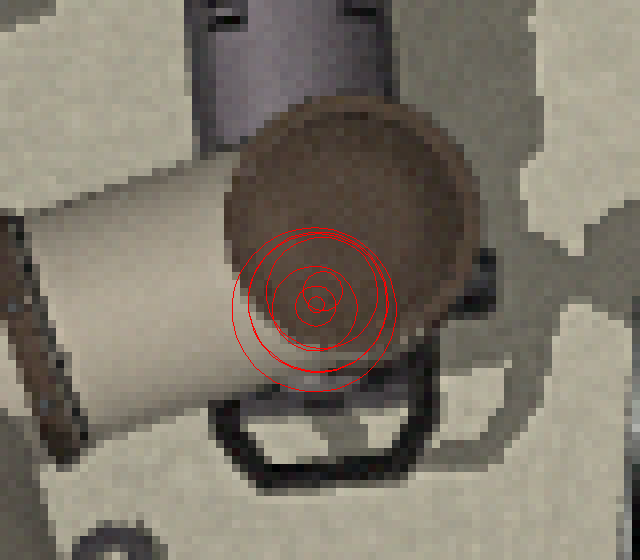

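```bash
python3 -m crank '{"delta_pos":[[0,-0.0005,0.006],[0,0,0.010],[0,0,0.009],[0,0,0.004],[0,0,0.001],[0,0,0],[0,0,0]],"twist":[0,0,0,0,0,0,0]}' -;  python3 w.py 480 -8.5 230
python3 - <<'E'
from h import *
snap('side','7')
im,_=load('side','7'); c=cv2.resize(im[150:225,295:355],None,fx=10,fy=8,interpolation=cv2.INTER_CUBIC); cv2.imwrite('pics/s7.png',c)
E
```

```text
clock: 17.43
position: [480.7, -8.5, 233.3]
ee_rot: [0.707, -0.707, 0.0, -0.0]
contact_force: [-0.3, 0.0, -6.8]
gripper_width: 45.1
t 17.43 p [480.7   -8.47 233.33] yaw x -89.97 zax [ 0. -0. -1.] F [-0.29  0.01 -6.75] T [ 0.09 -0.02  0.01] w 45.1 j6 1.25
need tool mm [0.03 0.7  3.33]
```

View pics/s7.png

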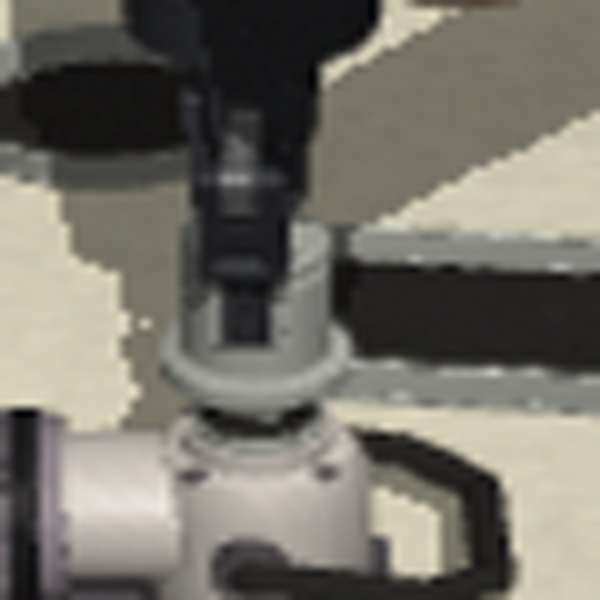

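```bash
python3 -m crank '{"delta_pos":[[0,0.0007,0.002],[0,0,0.002],[0,0,0.001],[0,0,0]],"twist":[0,0,0,0]}' -;  python3 w.py 480 -8.5 230
```

```text
clock: 17.82
position: [479.9, -8.7, 228.2]
ee_rot: [0.707, -0.707, 0.0, -0.0]
contact_force: [1.1, -0.1, -5.6]
gripper_width: 45.3
t 17.82 p [479.93  -8.69 228.19] yaw x -89.98 zax [ 0. -0. -1.] F [ 1.09 -0.11 -5.65] T [-0.19 -0.17  0.03] w 45.3 j6 1.25
need tool mm [-0.19 -0.07 -1.81]
```

```bash
for i in 1 2 3; do python3 -m crank '{"delta_pos":[[0,0,0.001],[0,0,0]],"twist":[0,0]}' - >/dev/null;  python3 w.py; done
```

```text
t 17.98 p [480.08  -8.8  227.54] yaw x -89.97 zax [ 0. -0. -1.] F [ 0.4  -1.89 -3.49] T [-0.53 -0.14 -0.01] w 45.1 j6 1.25
t 18.15 p [480.03  -8.98 226.29] yaw x -89.97 zax [ 0. -0. -1.] F [ 2.31 -4.74 -5.15] T [-1.34 -0.58  0.01] w 45.3 j6 1.25
t 18.32 p [480.05  -9.05 225.23] yaw x -89.97 zax [ 0. -0. -1.] F [ 2.35 -5.23 -4.77] T [-1.69 -0.72 -0.04] w 45.5 j6 1.25
```

```bash
python3 -m crank '{"delta_pos":[[0.0008,-0.0004,0],[0,0,0]],"twist":[0,0]}' - >/dev/null;  python3 w.py;for i in 1 2 ; do python3 -m crank '{"delta_pos":[[0,0,0.001],[0,0,0]],"twist":[0,0]}' - >/dev/null;  python3 w.py; done
```

```text
t 18.48 p [480.18  -9.44 224.94] yaw x -90.0 zax [ 0.  0. -1.] F [ 1.87 -2.94 -6.17] T [-0.98 -0.52 -0.08] w 45.1 j6 1.25
t 18.65 p [480.17  -9.42 223.93] yaw x -89.99 zax [ 0. -0. -1.] F [ 2.23 -2.7  -5.7 ] T [-1.05 -0.58 -0.01] w 45.1 j6 1.25
t 18.82 p [480.2   -9.4  223.05] yaw x -89.98 zax [ 0. -0. -1.] F [ 1.19 -3.23 -5.69] T [-1.12 -0.57 -0.02] w 45.2 j6 1.25
```

```bash
python3 -m crank '{"delta_pos":[[0.0006,-0.0004,0.001],[0,0,0]],"twist":[0,0]}' - >/dev/null;  python3 w.py;for i in 1 2 ; do python3 -m crank '{"delta_pos":[[0,0,0.001],[0,0,0]],"twist":[0,0]}' - >/dev/null;  python3 w.py; done
```

```text
t 18.98 p [480.5   -9.63 222.8 ] yaw x -89.98 zax [ 0.  0. -1.] F [-2.    0.14  2.71] T [0.02 0.63 0.02] w 45.4 j6 1.25
t 19.15 p [480.62  -9.65 222.61] yaw x -89.95 zax [ 0.  0. -1.] F [-3.33  0.13  8.48] T [ 0.21  1.18 -0.04] w 45.0 j6 1.25
t 19.32 p [480.72  -9.63 222.44] yaw x -89.93 zax [ 0.  0. -1.] F [-4.84  1.85 12.55] T [ 0.35  1.68 -0.01] w 45.4 j6 1.25
```

```bash
python3 -m crank '{"delta_pos":[[0,0,0],[0,0,0],[0,0,0]],"twist":[0.05,0.05,0.05]}' - >/dev/null;  python3 w.py
```

```text
t 19.57 p [481.42 -10.14 222.58] yaw x -98.6 zax [ 0. -0. -1.] F [-1.78 -2.35  9.82] T [-1.06  0.7   0.13] w 45.6 j6 1.1
```

```bash
python3 -m crank '{"delta_pos":[[0,0,0],[0,0,0],[0,0,0]],"twist":[0.05,0.05,0.05]}' - >/dev/null;  python3 w.py
```

```text
t 19.82 p [481.66 -10.48 222.71] yaw x -107.19 zax [ 0. -0. -1.] F [-1.9  -3.77  9.52] T [-1.45  0.6   0.07] w 45.3 j6 0.95
```

```bash
for i in 1 2; do python3 -m crank '{"delta_pos":[[0,0,0],[0,0,0],[0,0,0]],"twist":[0.05,0.05,0.05]}' - >/dev/null;  python3 w.py; done
```

```text
t 20.07 p [481.64 -10.62 222.71] yaw x -115.79 zax [ 0. -0. -1.] F [-1.58 -4.31 10.82] T [-1.51  0.6   0.08] w 45.1 j6 0.8
t 20.32 p [481.53 -10.64 222.73] yaw x -124.39 zax [ 0. -0. -1.] F [-1.47 -5.23  9.78] T [-1.47  0.69  0.1 ] w 45.2 j6 0.65
```

```bash
python3 -m crank '{"delta_pos":[[0.0005,-0.0003,0],[0,0,0],[0,0,0]],"twist":[0.05,0.05,0.05]}' - >/dev/null;  python3 w.py;  python3 -m crank '{"delta_pos":[[0,0,0],[0,0,0],[0,0,0]],"twist":[0.05,0.05,0.05]}' - >/dev/null;  python3 w.py
```

```text
t 20.57 p [481.45 -11.02 222.65] yaw x -132.99 zax [ 0. -0. -1.] F [-2.35 -3.36 10.55] T [-1.19  0.79  0.1 ] w 45.1 j6 0.5
t 20.82 p [481.38 -11.03 222.58] yaw x -141.59 zax [ 0. -0. -1.] F [-2.26 -4.4  10.14] T [-1.13  0.83  0.04] w 45.5 j6 0.35
```

```bash
for i in 1 2 3; do python3 -m crank '{"delta_pos":[[0,0,0],[0,0,0],[0,0,0]],"twist":[0.05,0.05,0.05]}' - >/dev/null;  python3 w.py; done
```

```text
t 21.07 p [481.28 -11.06 222.37] yaw x -150.19 zax [ 0. -0. -1.] F [-2.19 -3.71  8.86] T [-1.3   0.66  0.08] w 45.2 j6 0.2
t 21.32 p [480.53 -10.66 220.65] yaw x -158.9 zax [ 0.  0. -1.] F [ 0.24 -0.54 -6.95] T [-0.22  0.01  0.02] w 45.3 j6 0.05
t 21.57 p [480.43 -10.57 219.33] yaw x -167.47 zax [ 0.  0. -1.] F [ 2.18 -3.89 -7.34] T [-1.13 -0.83  0.03] w 45.5 j6 -0.1
```

```bash
python3 -m crank '{"delta_pos":[[0,0,0.001],[0,0,0.001],[0,0,0]],"twist":[-0.02,0,0]}' - >/dev/null;  python3 w.py
```

```text
t 21.82 p [480.35 -10.58 217.5 ] yaw x -166.13 zax [-0.  0. -1.] F [ 1.94 -2.07 -6.76] T [-0.78 -0.67  0.04] w 45.1 j6 -0.07
```

```bash
python3 -m crank '{"delta_pos":[[0,0,0.0015],[0,0,0.0015],[0,0,0.001],[0,0,0]],"twist":[0,0,0,0]}' - >/dev/null;  python3 w.py; python3 -m crank '{"delta_pos":[[0,0,0.001],[0,0,0.0005],[0,0,0]],"twist":[0,0,0]}' - >/dev/null;  python3 w.py
```

```text
t 22.15 p [480.37 -10.62 213.78] yaw x -166.18 zax [-0. -0. -1.] F [ 1.49 -2.32 -6.86] T [-0.83 -0.58  0.05] w 45.1 j6 -0.08
t 22.4 p [480.39 -10.62 212.47] yaw x -166.19 zax [-0. -0. -1.] F [ 1.21 -2.24 -6.12] T [-0.86 -0.44  0.04] w 45.2 j6 -0.08
```

```bash
for i in 1 2 3; do python3 -m crank '{"delta_pos":[[0,0,0.0008],[0,0,0]],"twist":[0,0]}' - >/dev/null;  python3 w.py; done
```

```text
t 22.57 p [480.39 -10.64 211.69] yaw x -166.19 zax [-0. -0. -1.] F [ 1.53 -3.07 -5.25] T [-0.81 -0.43  0.02] w 45.1 j6 -0.08
t 22.73 p [480.41 -10.67 211.11] yaw x -166.19 zax [-0. -0. -1.] F [-0.21 -2.74 -3.47] T [-0.88 -0.19 -0.01] w 45.4 j6 -0.08
t 22.9 p [480.44 -10.68 211.02] yaw x -166.17 zax [ 0. -0. -1.] F [-1.68 -1.83  4.66] T [-0.88  0.64  0.04] w 45.3 j6 -0.08
```

```bash
for i in 1 2; do python3 -m crank '{"delta_pos":[[0,0,0.001],[0,0,0]],"twist":[0,0]}' - >/dev/null;  python3 w.py; done
```

```text
t 23.07 p [480.46 -10.69 210.97] yaw x -166.15 zax [ 0. -0. -1.] F [-5.38 -1.94 10.4 ] T [-0.61  1.42  0.02] w 45.1 j6 -0.08
t 23.23 p [480.5  -10.71 210.95] yaw x -166.14 zax [ 0. -0. -1.] F [-6.68 -1.11 16.78] T [-0.44  2.13 -0.05] w 45.3 j6 -0.08
```

```bash
python3 -m crank '{"delta_pos":[[0,0,-0.002],[0,0,0],[0,0,0],[0,0,0]],"twist":[0,0,0,0]}' 1; python3 w.py; python3 -m crank '{"delta_pos":[[0,0,-0.01],[0,0,-0.02],[0,0,-0.03],[0,0,-0.03],[0,0,-0.015],[0,0,0]],"twist":[0,-0.1,-0.125,-0.125,-0.125,-0.125]}' -;python3 w.py
python3 - <<'E'
from h import *
snap('side','8');snap('top','8')
overlay('side','8',hubc(480,-9,112),290,120,75,100,6,'s8')
crop('top','8',210,150,160,110,5)
E
```

```text
clock: 23.57
position: [480.7, -10.3, 210.1]
ee_rot: [-0.12, 0.993, 0.0, 0.0]
contact_force: [0.7, 0.5, -0.3]
gripper_width: 85.2
t 23.57 p [480.7  -10.29 210.09] yaw x -166.19 zax [ 0.  0. -1.] F [ 0.68  0.47 -0.32] T [-0.01 -0.01  0.03] w 85.2 j6 -0.08
clock: 24.07
position: [482.3, -10.2, 319.2]
ee_rot: [-0.411, 0.911, -0.001, 0.004]
contact_force: [0.7, -0.0, -0.5]
gripper_width: 85.3
t 24.07 p [482.28 -10.2  319.23] yaw x -131.42 zax [ 0.01  0.   -1.  ] F [ 0.69 -0.   -0.51] T [ 0.03 -0.01  0.04] w 85.3 j6 0.53
```

View pics/s8.png

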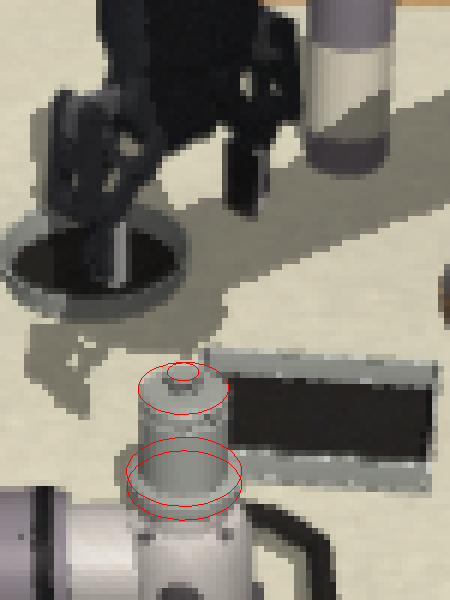

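View pics/top8_210_150_5.png

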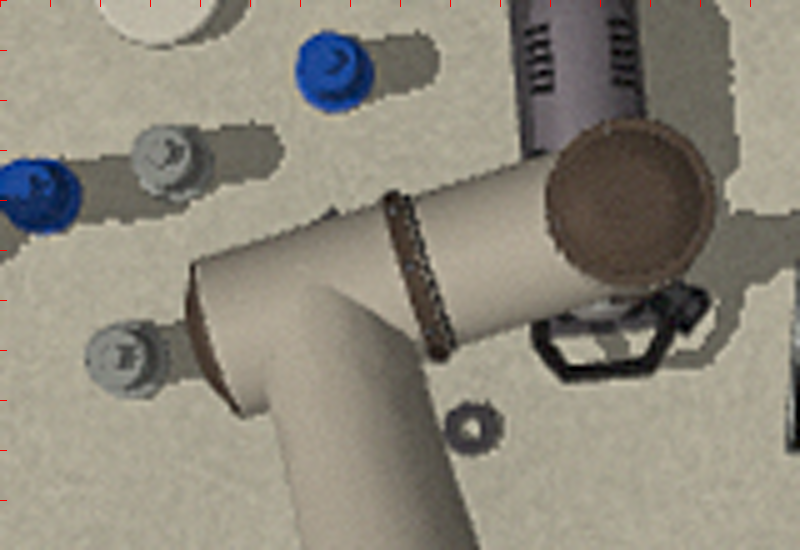

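```bash
python3 -m crank '{"delta_pos":[[0,0,0],[0,0,0],[0,0,0],[0,0,0],[0,0,0],[0,0,0],[0,0,0]],"twist":[-0.121,-0.121,-0.121,-0.12,-0.12,-0.12,0]}' -;python3 w.py 563 314.3 175
```

```text
clock: 24.75
position: [480.2, -10.6, 314.0]
ee_rot: [-0.704, 0.71, 0.001, -0.001]
contact_force: [-0.7, -0.4, 0.4]
gripper_width: 85.4
t 24.75 p [480.15 -10.55 313.95] yaw x -90.46 zax [-0. -0. -1.] F [-0.68 -0.42  0.41] T [ 0.   -0.02  0.01] w 85.4 j6 1.25
need tool mm [-325.56  -80.56  138.64]
```

```bash
python3 -m crank '{"delta_pos":[[-0.015,-0.004,0],[-0.03,-0.007,0],[-0.035,-0.009,0.01],[-0.035,-0.009,0.015],[-0.035,-0.009,0.018],[-0.035,-0.009,0.018],[-0.035,-0.009,0.018],[-0.035,-0.009,0.018]],"twist":[-0.008,0,0,0,0,0,0,0]}' -;python3 -m crank '{"delta_pos":[[-0.033,-0.008,0.018],[-0.025,-0.006,0.014],[-0.012,-0.002,0.01],[0,0,0],[0,0,0]],"twist":[0,0,0,0,0]}' -;python3 w.py 563 314.3 99
```

```text
clock: 25.42
position: [545.1, 246.1, 216.3]
ee_rot: [-0.705, 0.709, 0.0, -0.001]
contact_force: [0.8, -0.5, -0.6]
gripper_width: 85.0
clock: 25.83
position: [560.6, 314.2, 174.7]
ee_rot: [-0.707, 0.707, 0.0, -0.002]
contact_force: [0.2, -0.3, 0.7]
gripper_width: 85.5
t 25.83 p [560.62 314.21 174.72] yaw x -90.05 zax [-0. -0. -1.] F [ 0.23 -0.29  0.66] T [-0.07  0.01  0.03] w 85.5 j6 0.81
need tool mm [-0.26 -2.56 75.71]
```

Meanwhile measure tray and dish from the images.

```bash
python3 -m crank '{"delta_pos":[[0,-0.002,0.018],[0,0,0.024],[0,0,0.018],[0,0,0.010],[0,0,0.004],[0,0,0]],"twist":[0,0,0,0,0,0]}' -; python3 w.py 563 314.3 99
python3 - <<'E'
from h import *
crop('top','0',360,160,100,90,7)
P=pts('top','0')
c=[(560,-390),(410,-222)]
cs=[(575,-395,22,65),(575,-395,4,55)]
overlay('top','0',cs,360,160,100,90,7,'td')
E
```

```text
clock: 26.33
position: [563.3, 313.5, 102.3]
ee_rot: [-0.707, 0.707, -0.0, -0.0]
contact_force: [-0.4, -0.2, 0.7]
gripper_width: 85.4
t 26.33 p [563.25 313.55 102.3 ] yaw x -90.02 zax [-0. -0. -1.] F [-0.37 -0.15  0.68] T [-0.  0. -0.] w 85.4 j6 0.81
need tool mm [-0.75  0.25  3.3 ]
```

View pics/td.png

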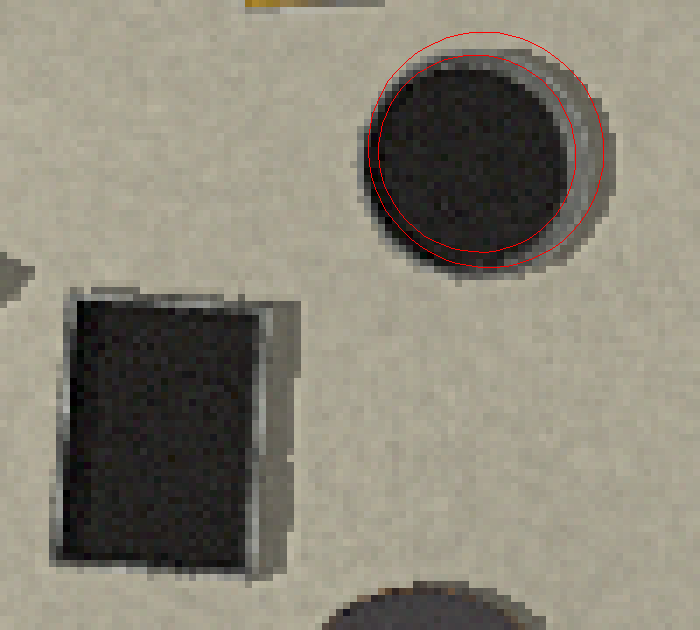

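```bash
python3 -m crank '{"delta_pos":[[-0.0005,0,0.002],[0,0,0],[0,0,0],[0,0,0],[0,0,0],[0,0,0],[0,0,0]],"twist":[0,0,0,0,0,0,0]}' 0.3; python3 w.py 563 314.3 99
python3 - <<'E'
from h import *
print(at_z('top',382.6,221.5,22), at_z('top',360+481/7-.5,160+163/7-.5,22))
C=[(567,-393,22,65),(567,-393,4,55),(415,-221,3,30),(415,-221,22,50)]
overlay('side','0',C,270,140,110,65,7,'sd')
E
```

```text
clock: 26.92
position: [563.7, 315.3, 101.7]
ee_rot: [0.708, -0.707, 0.0, -0.001]
contact_force: [-0.3, -1.5, 5.4]
gripper_width: 45.1
t 26.92 p [563.71 315.28 101.66] yaw x -89.91 zax [ 0.  0. -1.] F [-0.27 -1.51  5.42] T [-0.39  0.29 -0.01] w 45.1 j6 0.81
need tool mm [0.98 0.71 2.66]
[ 417.66788734 -215.92924503   22.        ] [ 567.50810404 -392.073745     22.        ]
```

View pics/sd.png

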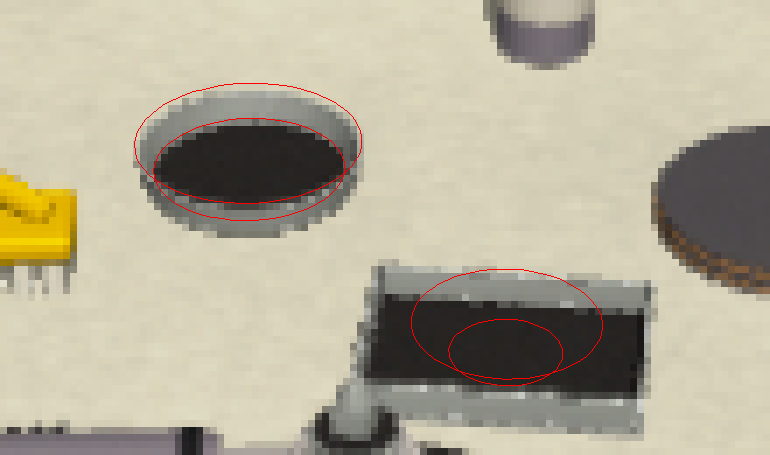

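```bash
python3 -m crank '{"delta_pos":[[0,0,-0.006],[0,0,-0.015],[0,0,-0.028],[0,0,-0.032],[0,0,-0.034],[0.008,0,-0.034],[0.016,0,-0.030],[0.026,0,-0.021]],"twist":[0,0,0,0,0,0,0,0]}' -; python3 -m crank '{"delta_pos":[[0.032,0,0],[0.034,0,0],[0.036,0,0],[0.036,0,0],[0.036,0,0],[0.036,0,0],[0.036,0,0],[0.034,0,0]],"twist":[0,0,0,0,0,0,0,0]}' -;  python3 w.py 416 -219 300
```

```text
clock: 27.58
position: [563.1, 266.3, 302.2]
ee_rot: [0.708, -0.706, -0.0, -0.001]
contact_force: [0.9, 0.2, -3.0]
gripper_width: 45.4
clock: 28.25
position: [562.2, -16.7, 298.8]
ee_rot: [0.707, -0.707, -0.001, 0.001]
contact_force: [1.1, -0.1, -4.7]
gripper_width: 45.3
t 28.25 p [562.2  -16.69 298.82] yaw x -89.96 zax [-0.  0. -1.] F [ 1.14 -0.11 -4.66] T [ 0.01 -0.1  -0.01] w 45.3 j6 1.31
need tool mm [202.22 146.34  -0.84]
```

```bash
python3 -m crank '{"delta_pos":[[0.034,0,0],[0.034,0.005,0],[0.030,0.012,0],[0.026,0.022,0],[0.024,0.026,0],[0.022,0.028,0.005],[0.016,0.025,0.012],[0.008,0.016,0.02]],"twist":[0,0,0,0,0,0,0,0]}' -; python3 -m crank '{"delta_pos":[[0.003,0.008,0.030],[0,0.002,0.034],[0,0,0.034],[0,0,0.030],[0,0,0.015],[0,0,0]],"twist":[0,0,0,0,0,0]}' -;  python3 w.py 416 -219 105
```

```text
clock: 28.92
position: [427.3, -210.4, 263.5]
ee_rot: [-0.707, 0.708, -0.0, 0.001]
contact_force: [0.8, 1.1, -4.5]
gripper_width: 45.4
clock: 29.42
position: [416.5, -211.6, 116.2]
ee_rot: [-0.707, 0.707, 0.005, -0.003]
contact_force: [-1.1, 1.0, -4.5]
gripper_width: 44.5
t 29.42 p [ 416.52 -211.55  116.17] yaw x -90.03 zax [-0.01  0.   -1.  ] F [-1.08  1.04 -4.54] T [ 0.    0.1  -0.01] w 44.5 j6 1.69
need tool mm [ 7.48  0.4  11.16]
```

```bash
python3 -m crank '{"delta_pos":[[0.004,0,0],[0.003,0,0.004],[0,0,0.002],[0,0,0]],"twist":[0,0,0,0]}' -; python3 w.py 416 -219 105
python3 - <<'E'
from h import *
s=arm.read_state()['position']
snap('side','9')
overlay('side','9',hubc(s[0],s[1],s[2]-101)+hubc(480,-9,112),290,110,90,110,6,'s9')
E
```

```text
clock: 29.75
position: [420.1, -219.4, 114.8]
ee_rot: [0.707, -0.707, 0.001, -0.001]
contact_force: [0.3, 0.2, -4.6]
gripper_width: 45.0
t 29.75 p [ 420.13 -219.45  114.83] yaw x -89.97 zax [ 0. -0. -1.] F [ 0.27  0.22 -4.61] T [ 0.04  0.02 -0.01] w 45.0 j6 1.71
need tool mm [-0.45  4.15  9.82]
```

View pics/s9.png

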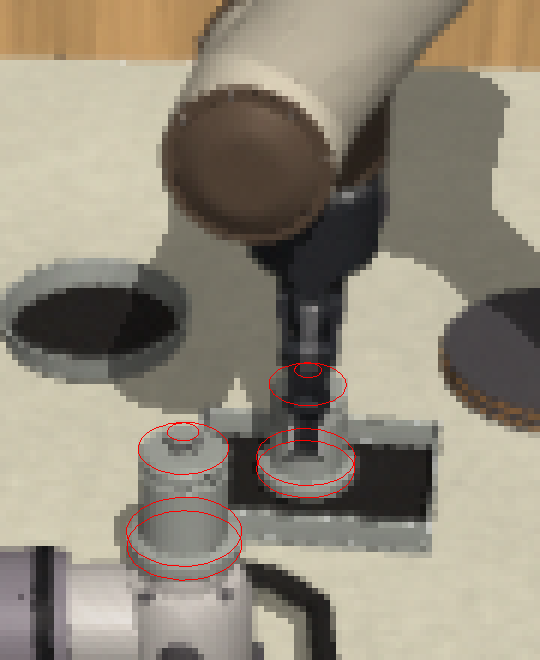

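```bash
python3 -m crank '{"delta_pos":[[0,0.003,0.003],[0,0.002,0.003],[0,0,0.001],[0,0,0.001],[0,0,0]],"twist":[0,0,0,0,0]}' -; python3 w.py; for i in 1 2; do python3 -m crank '{"delta_pos":[[0,0,0.001],[0,0,0]],"twist":[0,0]}' - >/dev/null; python3 w.py; done
```

```text
clock: 30.22
position: [414.7, -219.2, 106.0]
ee_rot: [0.708, -0.707, -0.0, 0.0]
contact_force: [0.7, -0.1, -4.1]
gripper_width: 45.0
t 30.22 p [ 414.75 -219.17  106.02] yaw x -89.92 zax [-0. -0. -1.] F [ 0.71 -0.06 -4.05] T [ 0.01 -0.06 -0.02] w 45.0 j6 1.71
t 30.38 p [ 414.9  -219.17  105.07] yaw x -89.92 zax [-0. -0. -1.] F [-0.31 -0.11 -3.59] T [ 0.05 -0.01 -0.  ] w 44.8 j6 1.71
t 30.55 p [ 415.03 -219.22  104.67] yaw x -89.91 zax [ 0. -0. -1.] F [-1.46  1.33  1.58] T [ 0.28  0.4  -0.04] w 45.3 j6 1.71
```

```bash
python3 -m crank '{"delta_pos":[[0,0,0.0005],[0,0,0]],"twist":[0,0]}' -;  python3 -m crank '{"delta_pos":[[0,0,0],[0,0,0],[0,0,0],[0,0,-0.012],[0,0,-0.028],[0,0,-0.035],[0,0,-0.038],[0,0,-0.038]],"twist":[0,0,0,0,0,0,0,0]}' 0.75;  python3 -m crank '{"delta_pos":[[0,0,-0.038],[-0.005,-0.005,-0.015],[-0.015,-0.015,0],[-0.022,-0.025,0],[-0.024,-0.028,0],[-0.024,-0.028,0],[-0.024,-0.026,0],[-0.034,-0.01,0]],"twist":[0,0,0,0,0,0,0,0]}' 1; python3 w.py 412 344.6 175
python3 - <<'E'
from h import *
snap('side','10')
overlay('side','10',hubc(415,-219.2,3.3)+hubc(480,-9,112),290,110,90,110,6,'s10')
E
```

```text
clock: 30.72
position: [415.0, -219.2, 104.6]
ee_rot: [0.708, -0.707, 0.0, -0.0]
contact_force: [-2.1, 1.2, 6.8]
gripper_width: 45.2
clock: 31.38
position: [414.5, -219.2, 256.2]
ee_rot: [0.708, -0.707, -0.0, 0.0]
contact_force: [0.5, 0.5, -0.9]
gripper_width: 64.3
clock: 32.05
position: [554.5, -70.3, 307.1]
ee_rot: [0.707, -0.707, 0.001, -0.0]
contact_force: [-0.1, 0.1, 0.2]
gripper_width: 85.4
t 32.05 p [554.46 -70.33 307.08] yaw x -90.0 zax [ 0. -0. -1.] F [-0.1   0.14  0.16] T [ 0.   -0.08 -0.04] w 85.4 j6 1.41
need tool mm [-415.02  142.6   131.64]
```

View pics/s10.png

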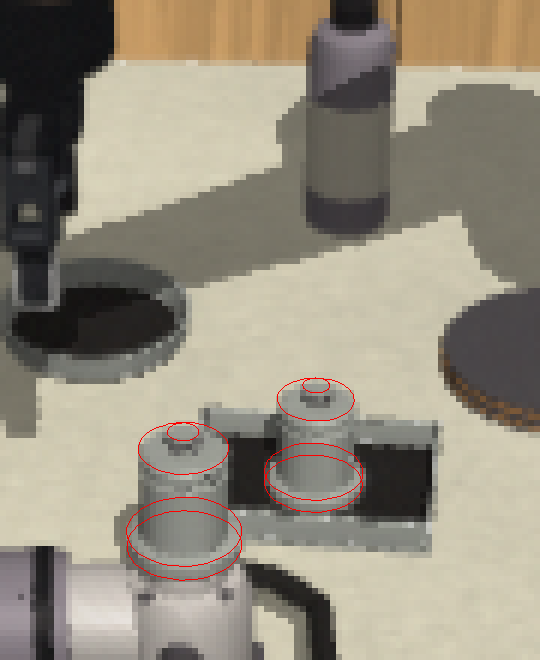

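```bash
python3 -m crank '{"delta_pos":[[-0.03,0.003,0],[-0.036,0.009,0],[-0.037,0.012,0],[-0.037,0.013,0],[-0.037,0.013,0],[-0.037,0.013,0.005],[-0.036,0.013,0.012],[-0.034,0.013,0.016]],"twist":[0,0,0,0,0,0,0,0]}' -; python3 -m crank '{"delta_pos":[[-0.034,0.013,0.018],[-0.034,0.013,0.018],[-0.032,0.013,0.02],[-0.021,0.010,0.02],[-0.01,0.004,0.018],[0,0,0.005],[0,0,0]],"twist":[0,0,0,0,0,0,0]}' -;python3 w.py 412 344.6 98
python3 - <<'E'
from h import *
snap('side','11')
overlay('side','11',hubc(412,344.6),290,180,100,150,4,'s11')
E
```

```text
clock: 32.77
position: [461.9, 215.0, 275.7]
ee_rot: [0.708, -0.706, 0.0, -0.002]
contact_force: [0.9, 0.4, -0.3]
gripper_width: 85.4
clock: 33.35
position: [408.4, 343.5, 173.9]
ee_rot: [0.708, -0.706, 0.0, 0.002]
contact_force: [0.4, 0.5, 0.5]
gripper_width: 85.1
t 33.35 p [408.38 343.5  173.94] yaw x -89.86 zax [-0. -0. -1.] F [0.44 0.48 0.47] T [-0.   -0.03  0.01] w 85.1 j6 0.57
need tool mm [-1.35 -3.8  75.93]
```

View pics/s11.png

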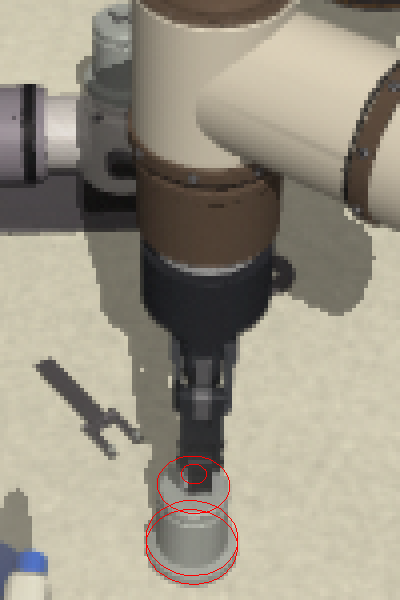

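```bash
python3 -m crank '{"delta_pos":[[-0.001,-0.0035,0.016],[0,0,0.024],[0,0,0.018],[0,0,0.011],[0,0,0.005],[0,0,0]],"twist":[0,0,0,0,0,0]}' -; python3 w.py 412 344.6 98
```

```text
clock: 33.9
position: [413.2, 344.1, 101.8]
ee_rot: [-0.707, 0.707, -0.0, -0.0]
contact_force: [0.0, -0.2, -0.8]
gripper_width: 85.4
t 33.9 p [413.24 344.05 101.76] yaw x -90.01 zax [-0. -0. -1.] F [ 0.02 -0.24 -0.85] T [-0.03  0.01 -0.  ] w 85.4 j6 0.57
need tool mm [-0.55  1.24  3.76]
```

```bash
python3 -m crank '{"delta_pos":[[0,0.0005,0.003],[0,0,0],[0,0,0],[0,0,0],[0,0,0],[0,0,0],[0,0,0]],"twist":[0,0,0,0,0,0,0]}' 0.3; python3 w.py; python3 -m crank '{"delta_pos":[[0,0,-0.006],[0,0,-0.015],[0,0,-0.028],[0,0,-0.032],[0,0,-0.034],[0.008,-0.008,-0.034],[0.012,-0.016,-0.030],[0.016,-0.024,-0.021]],"twist":[0,0,0,0,0,0,0,0]}' -; python3 w.py 567 100 300
```

```text
clock: 34.48
position: [412.6, 345.3, 99.9]
ee_rot: [0.708, -0.706, 0.0, -0.001]
contact_force: [-0.8, -0.5, 6.4]
gripper_width: 45.1
t 34.48 p [412.6  345.25  99.92] yaw x -89.89 zax [ 0.  0. -1.] F [-0.77 -0.53  6.37] T [-0.36  0.08  0.04] w 45.1 j6 0.57
clock: 35.15
position: [459.6, 309.2, 302.2]
ee_rot: [0.709, -0.706, -0.0, -0.002]
contact_force: [0.8, 0.6, -2.2]
gripper_width: 45.2
t 35.15 p [459.63 309.22 302.17] yaw x -89.76 zax [ 0.  0. -1.] F [ 0.8   0.58 -2.19] T [ 0.09 -0.09  0.04] w 45.2 j6 0.69
need tool mm [ 209.68 -106.48    1.7 ]
```

```bash
python3 -m crank '{"delta_pos":[[0.024,-0.022,0],[0.030,-0.022,0],[0.032,-0.020,0],[0.034,-0.016,0],[0.035,-0.014,0],[0.036,-0.010,0],[0.036,-0.004,0],[0.036,0,0]],"twist":[0,0,0,0,0,0,0,0]}' -; python3 w.py 567 -391 300;python3 -m crank '{"delta_pos":[[0.036,0,0],[0.036,0,0],[0.036,0,0],[0.036,0,0],[0.036,0,0],[0.036,0,0],[0.036,0,0],[0.036,0,0]],"twist":[0,0,0,0,0,0,0,0]}' -; python3 w.py 567 -391 300
```

```text
clock: 35.82
position: [568.5, 44.2, 297.7]
ee_rot: [0.707, -0.707, -0.001, 0.001]
contact_force: [0.2, -0.6, -2.5]
gripper_width: 45.3
t 35.82 p [568.51  44.25 297.73] yaw x -89.96 zax [-0.  0. -1.] F [ 0.22 -0.57 -2.47] T [-0.02 -0.09  0.03] w 45.3 j6 1.21
need tool mm [435.25   1.8   -2.32]
clock: 36.48
position: [568.0, -243.4, 298.0]
ee_rot: [0.707, -0.707, -0.001, 0.0]
contact_force: [1.4, -0.1, -2.9]
gripper_width: 45.2
t 36.48 p [ 568.01 -243.37  298.02] yaw x -89.94 zax [-0.  0. -1.] F [ 1.44 -0.12 -2.85] T [ 0.03 -0.11 -0.01] w 45.2 j6 1.72
need tool mm [147.63   1.16  -2.17]
```

```bash
python3 -m crank '{"delta_pos":[[0.034,0,0],[0.032,0,0],[0.028,0,0],[0.022,0,0.006],[0.014,0,0.014],[0.008,0,0.022],[0.003,0,0.03],[0,0,0.032]],"twist":[0,0,0,0,0,0,0,0]}' -; python3 -m crank '{"delta_pos":[[0,0,0.028],[0,0,0.02],[0,0,0.01],[0,0,0],[0,0,0]],"twist":[0,0,0,0,0]}' -; python3 w.py 567 -391 105
python3 - <<'E'
from h import *
s=arm.read_state()['position']
snap('side','12');snap('top','12')
overlay('side','12',hubc(s[0],s[1],s[2]-99)+hubc(415,-219,3)+[(567,-391,22,65)],265,90,110,110,6,'s12')
crop('top','12',350,140,110,110,5)
E
```

```text
clock: 37.15
position: [568.6, -383.4, 193.0]
ee_rot: [-0.707, 0.707, -0.0, 0.0]
contact_force: [1.0, -0.1, -2.9]
gripper_width: 45.3
clock: 37.57
position: [569.2, -382.8, 136.4]
ee_rot: [0.708, -0.706, -0.0, 0.0]
contact_force: [0.5, -0.1, -1.1]
gripper_width: 45.6
t 37.57 p [ 569.16 -382.79  136.42] yaw x -89.89 zax [-0.  0. -1.] F [ 0.46 -0.14 -1.08] T [-0.06 -0.07 -0.01] w 45.6 j6 1.93
need tool mm [ 8.21  2.15 31.43]
```

View pics/s12.png

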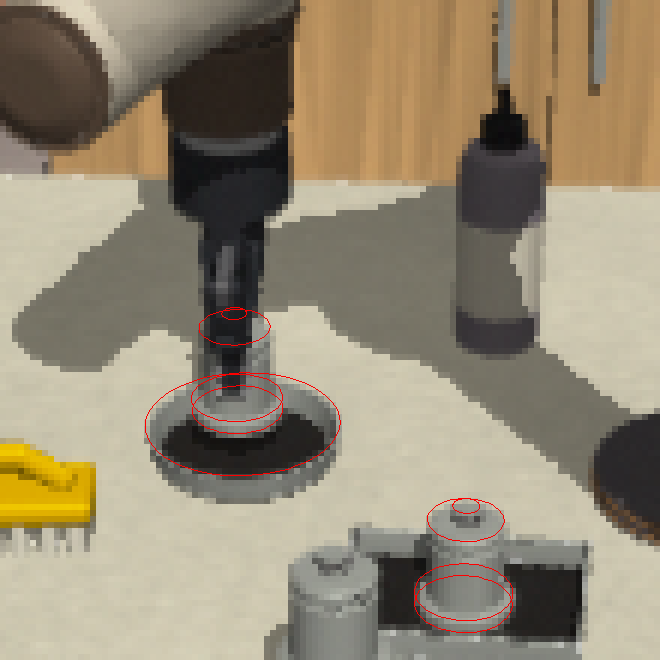

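View pics/top12_350_140_5.png

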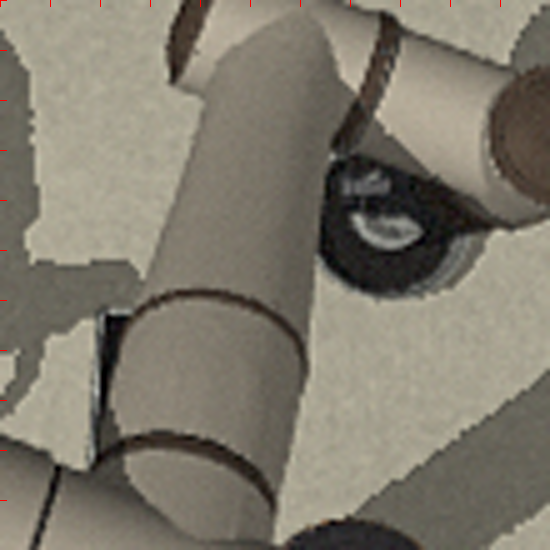

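```bash
python3 -m crank '{"delta_pos":[[0.004,0.002,0.006],[0.002,0,0.010],[0,0,0.008],[0,0,0.003],[0,0,0.001],[0,0,0]],"twist":[0,0,0,0,0,0]}' -; python3 w.py
```

```text
clock: 38.17
position: [566.8, -389.0, 107.9]
ee_rot: [0.708, -0.707, -0.001, 0.0]
contact_force: [0.7, 0.2, -1.8]
gripper_width: 44.9
t 38.17 p [ 566.79 -388.97  107.91] yaw x -89.93 zax [-0.  0. -1.] F [ 0.67  0.18 -1.78] T [-0.02 -0.02 -0.01] w 44.9 j6 1.94
```

```bash
for i in 1 2 3 4; do python3 -m crank '{"delta_pos":[[0,0,0.001],[0,0,0]],"twist":[0,0]}' - >/dev/null; python3 w.py; done
```

```text
t 38.33 p [ 567.23 -389.04  107.85] yaw x -89.92 zax [ 0. -0. -1.] F [-0.95 -0.51 -2.36] T [-0.02 -0.01  0.02] w 45.3 j6 1.94
t 38.5 p [ 567.09 -388.98  106.8 ] yaw x -89.93 zax [ 0. -0. -1.] F [ 0.06  0.28 -1.14] T [ 0.02  0.02 -0.03] w 45.4 j6 1.94
t 38.67 p [ 566.99 -388.97  105.62] yaw x -89.93 zax [ 0.  0. -1.] F [-0.77 -0.22 -2.09] T [-0.01  0.06 -0.01] w 44.9 j6 1.94
t 38.83 p [ 566.94 -388.98  104.5 ] yaw x -89.94 zax [-0.  0. -1.] F [-0.27 -0.12 -1.81] T [-0.    0.02 -0.01] w 45.3 j6 1.94
```

```bash
for i in 1 2 3; do python3 -m crank '{"delta_pos":[[0,0,0.0007],[0,0,0]],"twist":[0,0]}' - >/dev/null; python3 w.py; done
```

```text
t 39.0 p [ 567.06 -389.06  104.06] yaw x -89.93 zax [ 0. -0. -1.] F [-0.41  0.97 -1.8 ] T [-0.09  0.04 -0.03] w 45.0 j6 1.94
t 39.17 p [ 567.06 -389.07  104.03] yaw x -89.92 zax [ 0. -0. -1.] F [-1.3   1.05  2.35] T [0.38 0.37 0.01] w 45.0 j6 1.94
t 39.33 p [ 567.06 -389.08  104.01] yaw x -89.91 zax [ 0. -0. -1.] F [-2.25  2.43  5.33] T [0.65 0.65 0.03] w 45.3 j6 1.94
```

Contact with the dish floor; release, rise and look.

```bash
python3 -m crank '{"delta_pos":[[0,0,0],[0,0,0],[0,0,0],[0,0,-0.012],[0,0,-0.028],[0,0,-0.035],[0,0,-0.038],[0,0,-0.038]],"twist":[0,0,0,0,0,0,0,0]}' 0.75;  python3 -m crank '{"delta_pos":[[0,0,-0.038],[0,0,-0.03],[0,-0.015,-0.01],[0,-0.03,0],[0,-0.035,0],[0,-0.035,0],[0,-0.03,0],[0,0,0]],"twist":[0,0,0,0,0,0,0,0]}' -; python3 w.py
python3 - <<'E'
from h import *
snap('side','13');snap('top','13')
crop('side','13',210,130,200,150,4)
crop('top','13',200,130,260,120,3)
for tag in('0','13'):
    pass
a,_=load('top','0');b,_=load('top','13')
E
```

```text
clock: 40.0
position: [566.8, -389.0, 255.8]
ee_rot: [0.708, -0.707, 0.0, 0.0]
contact_force: [0.1, 0.4, -1.0]
gripper_width: 63.9
clock: 40.67
position: [716.4, -387.6, 326.9]
ee_rot: [0.708, -0.706, -0.001, 0.0]
contact_force: [-0.7, 1.1, -2.6]
gripper_width: 63.9
t 40.67 p [ 716.45 -387.56  326.95] yaw x -89.79 zax [-0.  0. -1.] F [-0.66  1.13 -2.63] T [ 0.06  0.15 -0.01] w 63.9 j6 1.87
```

View pics/side13_210_130_4.png

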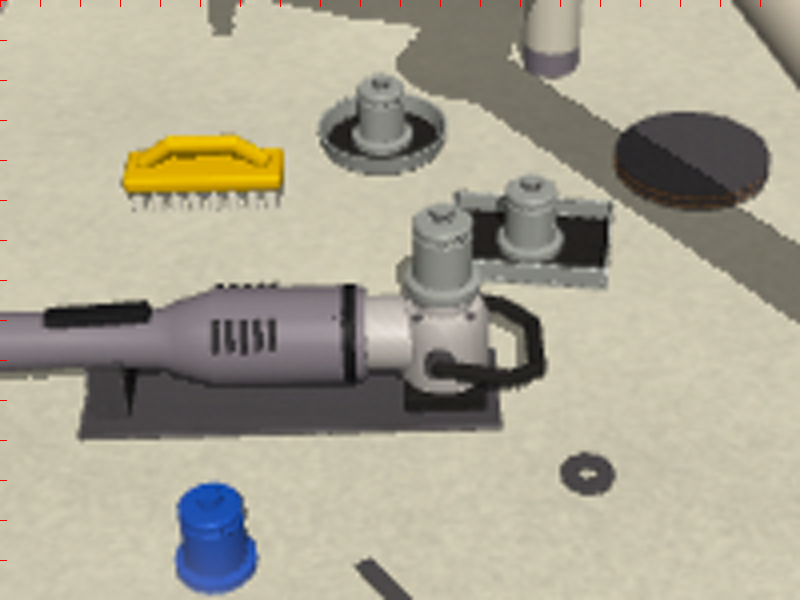

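View pics/top13_200_130_3.png

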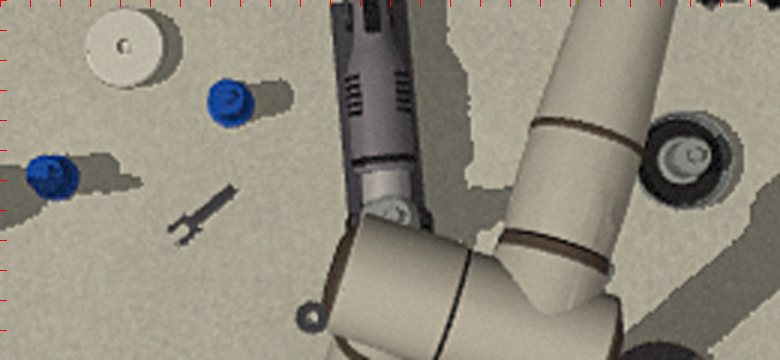

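```bash
python3 -m crank '{"delta_pos":[[0,0,0],[0,0,0],[0,0,0]],"twist":[0,0,0]}' -
python3 - <<'E'
from h import *
# home-height check: barrel top depth (side) and joint check
P=pts('side','13').reshape(-1,3)
for n,c in(('spindle',(480,-10)),('tray',(415,-219)),('dish',(567,-389))):
    q=P[np.hypot(P[:,0]-c[0],P[:,1]-c[1])<22]; print(n,np.nanpercentile(q[:,2],[50,90,99]).round(1))
from bench import job_done
print(job_done())
E
```

```text
clock: 41.02
position: [710.9, -389.2, 333.7]
ee_rot: [0.707, -0.707, 0.001, -0.0]
contact_force: [0.7, 0.0, -0.3]
gripper_width: 64.0
spindle [172.  181.9 185.1]
tray [62.7 71.8 75.8]
dish [62.2 71.7 76.8]
the job is handed in; nothing more can be done
None
```

The job is handed in at about 41 s of the 72 s allowed: all three hubs are placed, upright and released.

- **Weights:** I lifted each hub before placing any. Their weights were about 6.7 N (solid), 4.2 N (resin-filled) and 2.1 to 2.4 N (hollow). My first readings on the hollow hub wavered near 3 N until the arm settled.
- **Solid hub:** it stopped on the square's top. I turned it about 70° under 10 to 20 N until it dropped about 11.6 mm onto the collar. It then held firm there under a 17 N press. The drop is just short of the nominal 12 mm. The side view matched a hub drawn at collar height, and the highest depth readings were near 184 mm, as expected for a hub that is home.
- **Other two hubs:** I set the resin-filled hub in the tray and the hollow one in the dish. The readings showed less than about 12 N of contact at each set-down. The depth readings put their tops near 75 to 77 mm, as expected.
- **Bystanders:** in the last pictures the flange nut was where it started. The spanner and the blue look-alikes also looked unmoved, though I did not measure those.

The two cameras disagreed by about 3 mm on the spindle's sideways position, so I centred the hub on it by force instead. In the last top view the arm hid the tray hub completely and most of the spindle hub, so those final checks rest mainly on the side camera.

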